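# Mount the thread spool and hold the tension cap over its spindle

## Robot

A 7-joint arm with a two-finger parallel gripper is mounted at the origin on the work surface; the furniture and walls round the work are solid. World frame = base frame: x ahead of the robot, y to its left, z up, the work surface at z = 0. Lengths are in m, angles in rad, forces in N, time in s.
With the tool pointing down it reaches from about 0.425 to 0.925 m from the base axis. Payload 6.8 kg.
Tool frame: the origin (TCP) lies on the centre line of the jaws, within the pads' length; the fingertips stand 14 mm ahead of it and the grasp point (between the pads) lies 5 mm behind it; y points along the fingers, x is the direction in which the jaws open and shut, and the axes are right-handed (so a half turn about y gives the same grasp; the last joint's range is limited). The gripper opens to 85 mm and grips with 20 to 120 N. Pads are 22 mm wide; open, the fingers measure 114 mm over their backs; the gripper's body (76 mm by 85 mm) begins 54 mm behind the grasp point. The pads swing forward as they close: fully open they stand 13 mm farther back than shut.
Start: joints at [0.995, 0.477, 0.022, 1.555, -0.011, 1.109, -0.083], TCP at [0.304, -0.602, 0.245] pointing down, gripper open.
Joint ranges: [-2.96, 2.96], [-0.34, 2.1], [-1.41, 1.46], [0.24, 2.44], [-1.37, 4.51], [0.17, 1.92], [-2.96, 2.96]. Speed limits (rad/s): [2.39, 2.39, 3.14, 3.14, 3.14, 3.14, 3.14].

## Interface

Orientations are given as a rotation vector (axis times angle).
In Python, from bench import get_obs, vision, ticket gives the robot as it stands. The module is installed in compiled form; this text tells all that it offers.
- The arm moves only by the tool jog_arm, never from a script. Its argument "motion" is a list of rows, each an object of numbers: "gripper": the finger opening in mm, from 0 to 85.4; "tx", "ty", "tz": the shift along the tool's x, y, z in mm; "ax", "ay", "az": the turn, a rotation vector about the tool's x, y, z in rad. In form: [{"gripper": .., "tx": .., "ty": .., "tz": .., "ax": .., "ay": .., "az": ..}, ...]. A call has 1 to 12 rows; each row shifts and turns the commanded pose from where the row before left it, along the tool's axes as they then stand; what a row does not reach is not made up. A row lasts 1/10 s, in which the tool goes at most 50 mm and 8.59 degrees, less where a joint would pass 70% of its speed; a pose out of reach is approached as far as the arm can. A call is refused whole if a number of a shift passes 50 or a number of a turn 0.15, either way. A call with a gripper value outside its range is refused whole. The fingers move at their own pace and stop on an object; "newtons" is the grip in N (left out, the last holds). Time passes only in rows, so rows that do not move let the fingers close. It gives the time, the measured TCP pose, the force and the opening at its end, in the units of the state.
- get_obs(): the state, without advancing time (a new reading comes with each control period).
- vision.grab_frame(name): name is "scene" or "top" or "wrist"; returns the picture (384x512x3 uint8, red, green, blue); there is no depth.
- vision.get_calibration(name): a dict with "camera_matrix" (3x3 intrinsics, pixels), "world_from_camera" (4x4, takes a point from camera to world coordinates). Camera axes: x right, y down, z forward; pixel columns grow to the right and rows downward; lengths in m; the calibration is good to about 2 mm. A picture is of the moment at which its call begins: read the wrist's pose just before it. get_calibration takes no time and is no camera call; for the wrist camera it gives the pose at the moment of the call.
- ticket.hand_in(): hands the job in, once; it reports no verdict.
The state is a dict: "clock": time; "joints": joint angles; "qvel": joint speeds; "tau": joint torques, N m; "tcp_pos": TCP position; "orientation": TCP orientation; "contact_force": force on the tool from outside, world axes, zero at the start; "moment": the same for the moment, N m; "grip_width": finger opening in m.
Only numpy, scipy, OpenCV 4.12 (cv2) and the standard library are available. Lean on these libraries where they do the work, as an engineer would, in place of code of your own. Each camera call takes 0.05 s, during which the arm holds its last target.

## Task

Put the blue thread spool on the upright spindle of the green stand, right down on its seat, and let go of it. Then fetch the brass tension cap by its knob, carry it over the things standing in between, and hold it level and centred about one centimetre above the tip of the spindle, so that I can lead the thread under it by hand: finish there, still holding the cap still in the air. Do not let the cap touch the stand or the spool, do not tip the spool or the cap over, and leave the mug, the tin, the pipe fitting and the stone block where they stand.

Things in the scene. Friction and masses are not known exactly. Their poses are not given: they have to be found in the camera images.
- spool_stand: fixed round stand: green base 84 mm across, grey felt seat washer 42 mm across, and an upright steel spindle. Spindle 10 mm in diameter, its last 13 mm tapering to 4 mm at the tip, 106 mm above the bench. Origin: centre of the base's underside, on the bench; z up along the spindle
- seat (a point): top of the felt washer on the spindle's axis, 18 mm above the bench: the underside of the mounted spool rests here
- spindle_tip (a point): very tip of the spindle, 88 mm above the seat and 106 mm above the bench; it stands 18 mm proud of a mounted spool
- spool: spool standing upright loose on the bench: pale wooden flanges 48 mm across and 12 mm thick at both ends, blue thread winding 40 mm across between, 70 mm high, through bore 17 mm in diameter, about 0.06 to 0.13 kg. Origin: centre of its underside; z up along the bore. The top flange (58 to 70 mm above the underside) is a good grip that keeps the gripper clear of the spindle. It stands either to the left or to the right of the stand, the cap on the other side
- tension_cap: brass cap standing loose on the bench, disc 40 mm across and 10 mm thick with a round knurled knob 24 mm across above it, 46 mm high in all, about 0.08 to 0.17 kg. Blind bore from below, 14 mm in diameter, 24 mm deep. Origin: centre of its underside; z up along the knob
- mug: green mug, 96 mm high, 86 mm across, handle pointing away from the robot (its -y axis); loose, an obstacle between the stand and the parts. Origin: on its underside, 19 mm from the middle of the bowl toward the handle
- glue_tin: dark blue round tin, 70 mm across, 72 mm high; loose, an obstacle. Origin: centre of its underside
- pipe_union: grey steel pipe fitting, 48 x 83 mm, 59 mm high, side tail pointing away from the robot (its -y axis); loose, an obstacle. Origin: on its underside, 14 mm from the axis of the upright body toward the tail
- stone_block: red-brown stone block, 110 mm long (its y axis), 50 mm wide (x), 50 mm high; loose, an obstacle. Origin: centre of its underside
Things that resemble listed ones, but are neither listed nor needed, are in the scene too. Leave any purple or red look-alike of the spool alone.

How it is judged:
On the way:
1. the spool sits on the spindle, fully down on its seat, and is let go (horizontal distance between spool and seat below 0.006 m and z of spool in the frame of seat below 0.004 m and angle between spool's own z axis and vertical below 0.08 rad and contact force between the fingers and spool below 0.1 N), for 0.2 s.
At the end, for the whole second after the job is handed in: Spool released on its seat (within 6 mm of the axis, 4 mm of the seat, upright within 0.08 rad); the gripper holds the cap still in the air, underside 4 to 18 mm above the spindle tip, within 6 mm of its axis, level within 0.12 rad, touching neither stand nor spool (all of step 1 and horizontal distance between tension_cap and spindle_tip below 0.006 m and z of tension_cap in the frame of spindle_tip between 0.004 and 0.018 m and angle between tension_cap's own z axis and vertical below 0.12 rad and linear speed of tension_cap below 0.01 m/s and contact force between the fingers and tension_cap above 1 N and contact force between tension_cap and spool_stand below 0.05 N and contact force between tension_cap and spool below 0.05 N); the arm keeps its last pose, push and grip.
It fails at once if the cap touched the stand or the spool (contact force between tension_cap and spool_stand above 0.5 N or contact force between tension_cap and spool above 0.5 N).
It fails at once if the spool or the cap was tipped over (angle between any of spool, tension_cap's own z axis and vertical above 0.8 rad).
It fails at once if a thing standing by was displaced by more than 20 mm (distance of any of mug, glue_tin, pipe_union, stone_block from where it was at the start of the episode above 0.02 m).
It also fails if it takes over 61 s, if anything falls off the work surface, if the arm or the gripper's body presses on something with over 40 N, if the wrist force passes 120 N, or if a joint passes its speed limit or range.

## Working session

There is one attempt and no reset: what is moved stays moved. The work goes in short steps, Python scripts to look and compute and a tool call to move; the robot and the scene stay as the last step left them, time stands still between calls to the robot, and variables do not carry over. Pictures are saved under pics/ and viewed, and the job is handed in when it is done.

Besides the shell and the picture viewer there is one more tool, called after "Emit:" in YAML: its name, and indented under it one key for each argument. jog_arm: Moves the arm, as the interface text tells. Its arguments: {"type":"object","properties":{"motion":{"type":"array"},"newtons":{"type":"number"}},"required":["motion"]}

```bash
mkdir -p pics; python3 - <<'E'
from bench import get_obs, vision
import cv2
o=get_obs(); print(o)
for n in ["scene","top"]:
    im=vision.grab_frame(n); cv2.imwrite(f"pics/{n}0.png",im[:,:,::-1])
    c=vision.get_calibration(n); print(n,c)
print(vision.get_calibration("wrist"))
E
```

```text
{'clock': 0.0, 'joints': array([ 0.99488387,  0.47784093,  0.02236047,  1.55644935, -0.01149383,
        1.10930402, -0.0831283 ]), 'qvel': array([-4.86956194e-04,  1.24649344e-04,  4.68717313e-04,  3.07859548e-05,
        2.64075405e-05, -3.09086370e-04, -3.46632420e-04]), 'tau': array([-3.78970235e-04, -5.96448076e+01,  1.60792049e+00, -2.81201416e+01,
        1.25051202e-02,  9.34409327e-03, -1.02103900e-05]), 'tcp_pos': array([ 0.30409986, -0.60198096,  0.24429962]), 'orientation': array([-1.39404153,  0.85937422, -0.85663705]), 'contact_force': array([0.39428481, 0.19366747, 0.25769992]), 'moment': array([ 0.01746543,  0.01773088, -0.00635228]), 'grip_width': 0.08552748673706907}
scene {'camera_matrix': array([[413.14227403,   0.        , 250.98941875],
       [  0.        , 413.14227403, 185.05145566],
       [  0.        ,   0.        ,   1.        ]]), 'world_from_camera': array([[-0.73126038, -0.37070286,  0.57257109, -0.08662721],
       [-0.68190178,  0.41746154, -0.60061288,  0.69181337],
       [-0.0163775 , -0.82964164, -0.55805602,  0.64031255],
       [ 0.        ,  0
[... 319 characters left out ...]
  0.02035884, -0.03414616,  0.11152655],
       [ 0.03245689, -0.07821111, -0.99640834,  1.15573782],
       [ 0.        ,  0.        ,  0.        ,  1.        ]])}
{'camera_matrix': array([[279.70408832,   0.        , 256.64123027],
       [  0.        , 279.70408832, 183.3011612 ],
       [  0.        ,   0.        ,   1.        ]]), 'world_from_camera': array([[ 4.49312004e-01, -8.58405915e-01, -2.47503552e-01,
         3.67009788e-01],
       [-8.93374452e-01, -4.32003870e-01, -1.23510097e-01,
        -5.70860292e-01],
       [-9.00693999e-04,  2.76607919e-01, -9.60982439e-01,
         3.73709557e-01],
       [ 0.00000000e+00,  0.00000000e+00,  0.00000000e+00,
         1.00000000e+00]])}
```

View pics/scene0.png

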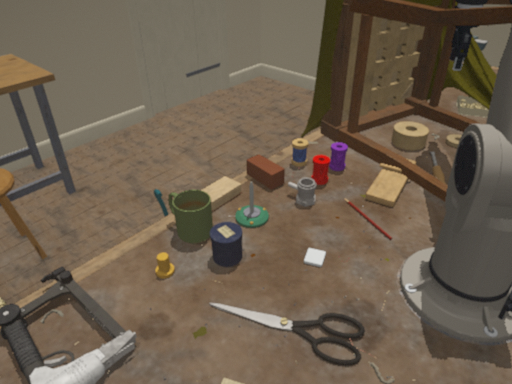

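View pics/top0.png

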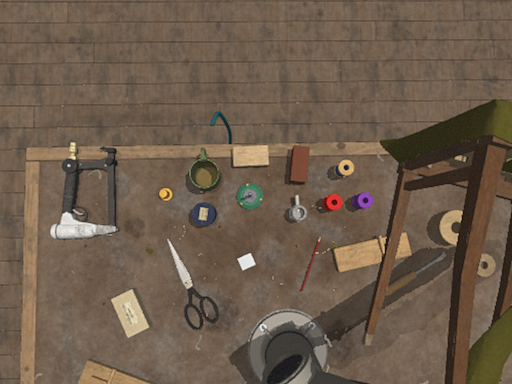

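```bash
python3 -c "
from scipy.spatial.transform import Rotation as R
print(R.from_rotvec([-1.39404153,  0.85937422, -0.85663705]).as_matrix().round(3))"
```

```text
[[ 0.451 -0.001  0.893]
 [-0.893  0.002  0.451]
 [-0.002 -1.    -0.   ]]
```

```bash
python3 - <<'E'
from bench import get_obs, vision
import cv2, numpy as np
im=vision.grab_frame("wrist"); cv2.imwrite("pics/w0.png",im[:,:,::-1])
a=cv2.imread("pics/top0.png")[90:384,300:512]; cv2.imwrite("pics/topz.png",cv2.resize(a,None,fx=2,fy=2,interpolation=2))
a=cv2.imread("pics/scene0.png")[0:220,300:512]; cv2.imwrite("pics/scz.png",cv2.resize(a,None,fx=2.7,fy=2.7,interpolation=2))
for n in ["top","scene"]:
    c=vision.get_calibration(n);K=c["camera_matrix"];T=np.linalg.inv(c["world_from_camera"])
    for p in [[.304,-.602,.245],[.304,-.602,.0],[.304,-.602,.4]]:
        q=K@(T@np.r_[p,1])[:3]; print(n,p,q[:2]/q[2])
E
```

```text
top [0.304, -0.602, 0.245] [533.56165388 249.88742243]
top [0.304, -0.602, 0.0] [473.92617532 243.83754144]
top [0.304, -0.602, 0.4] [590.80620754 255.69474962]
scene [0.304, -0.602, 0.245] [454.99073715  64.30492826]
scene [0.304, -0.602, 0.0] [435.67359388 138.29588232]
scene [0.304, -0.602, 0.4] [469.61563818   8.28679112]
```

View pics/w0.png

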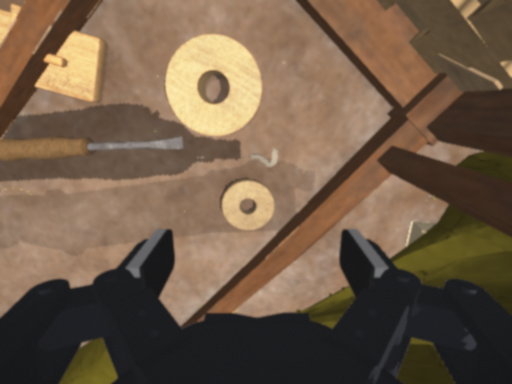

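View pics/topz.png

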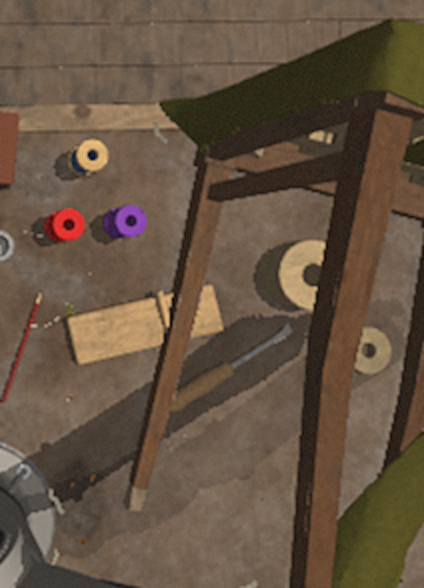

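View pics/scz.png

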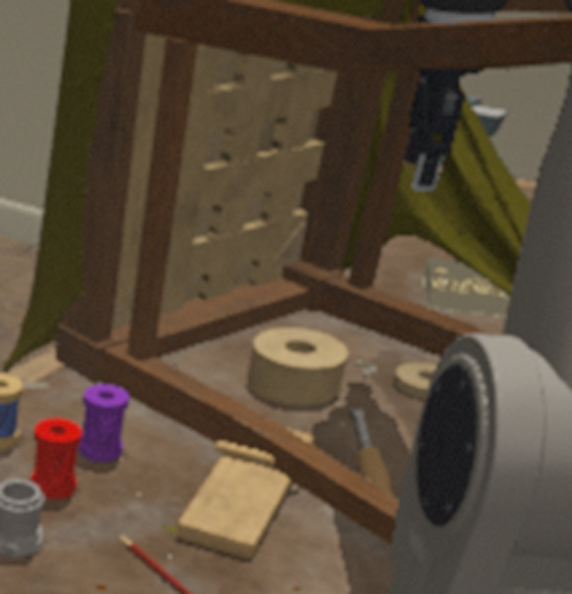

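```bash
cat > h.py <<'E'
import numpy as np, cv2
from bench import get_obs, vision
from scipy.spatial.transform import Rotation as R
def ray(c,u,v):
    K=c["camera_matrix"];T=c["world_from_camera"]
    d=T[:3,:3]@np.linalg.solve(K,[u,v,1]); return T[:3,3],d
def onz(c,u,v,z):
    o,d=ray(c,u,v); return o+d*(z-o[2])/d[2]
def tri(rays):
    A=np.zeros((3,3));b=np.zeros(3)
    for o,d in rays:
        d=d/np.linalg.norm(d);P=np.eye(3)-np.outer(d,d);A+=P;b+=P@o
    p=np.linalg.solve(A,b); res=[np.linalg.norm((np.eye(3)-np.outer(d,d)/(d@d))@(p-o)) for o,d in rays]
    return p,res
def proj(c,p):
    T=np.linalg.inv(c["world_from_camera"]);q=c["camera_matrix"]@(T@np.r_[p,1])[:3];return q[:2]/q[2]
E
python3 - <<'E'
from h import *
t=vision.get_calibration("top");s=vision.get_calibration("scene")
np.set_printoptions(precision=3,suppress=True)
for p in [(403,168),(367,342),(405,185)]: print(p,onz(t,*p,0.03))
for p in [(455,185),(322,130)]: print("sc",p,onz(s,*p,0.03))
# top rail line: planes
def plane(c,a,b):
    o,d1=ray(c,*a);_,d2=ray(c,*b);n=np.cross(d1,d2);n/=np.linalg.norm(n);return n,n@o
Z=lambda x,y:(300+x/2.7,y/2.7); Q=lambda x,y:(300+x/2,90+y/2)
n1,c1=plane(t,Q(330,420),Q(355,150))   # left edge beam
for seg in [((160,28),(380,62)),((160,0),(380,20)),((380,60),(570,60))]:
    n2,c2=plane(s,Z(*seg[0]),Z(*seg[1]))
    d=np.cross(n1,n2)
    for x in [0,.3,.55]:
        p=np.linalg.solve(np.array([n1,n2,[1,0,0]]),[c1,c2,x]); print(seg,p)
E
```

```text
(403, 168) [ 0.546 -0.374  0.03 ]
(367, 342) [ 0.023 -0.237  0.03 ]
(405, 185) [ 0.493 -0.378  0.03 ]
sc (455, 185) [ 0.141 -0.319  0.03 ]
sc (322, 130) [ 0.586 -0.356  0.03 ]
((160, 28), (380, 62)) [ 0.    -0.278  0.422]
((160, 28), (380, 62)) [ 0.3   -0.334  0.412]
((160, 28), (380, 62)) [ 0.55  -0.38   0.403]
((160, 0), (380, 20)) [ 0.    -0.25   0.468]
((160, 0), (380, 20)) [ 0.3   -0.312  0.448]
((160, 0), (380, 20)) [ 0.55  -0.363  0.431]
((380, 60), (570, 60)) [ 0.    -0.251  0.466]
((380, 60), (570, 60)) [ 0.3   -0.335  0.41 ]
((380, 60), (570, 60)) [ 0.55  -0.405  0.363]
```

```bash
python3 - <<'E'
import cv2,numpy as np
t=cv2.imread("pics/top0.png");s=cv2.imread("pics/scene0.png")
def z(im,x0,y0,x1,y1,f):return cv2.resize(im[y0:y1,x0:x1],None,fx=f,fy=f,interpolation=0)
cv2.imwrite("pics/tz1.png",np.vstack([z(t,150,150,250,230,4)[:, :400],z(t,275,150,375,230,4)]).copy())
cv2.imwrite("pics/tz2.png",z(t,150,140,380,230,3))
cv2.imwrite("pics/sz2.png",z(s,140,130,360,285,3.5))
E
```

```text
(no output)
```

View pics/tz2.png

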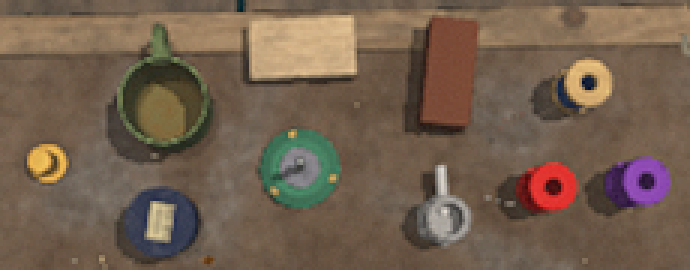

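View pics/sz2.png

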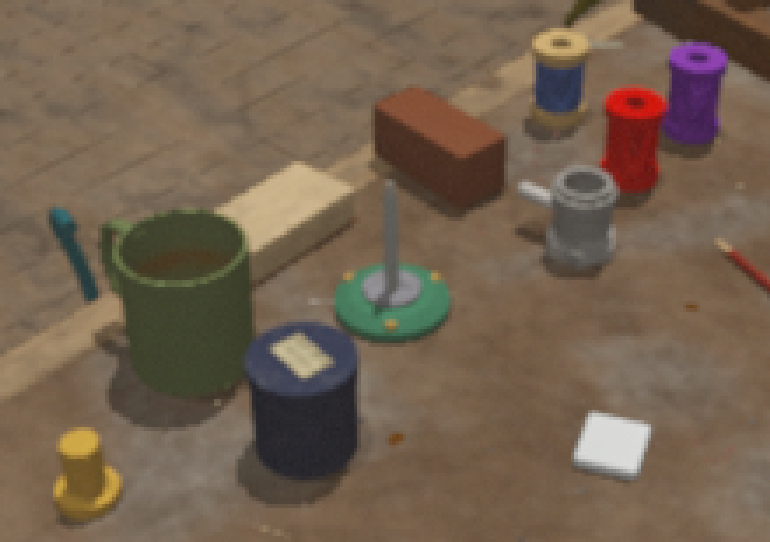

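```bash
python3 - <<'E'
from h import *
np.set_printoptions(precision=4,suppress=True)
t=vision.get_calibration("top");s=vision.get_calibration("scene")
for n,a,b in [("spooltop",(346,167.5),(300.6,142.3)),("tip",(250,193.3),(251.1,182)),("captop",(163.3,193),(162.9,254.8)),("red top",(333.9,202.3),(321.4,159.4))]:
    print(n,tri([ray(t,*a),ray(s,*b)]))
print("stand base", onz(t,250,196,.012), "cap disc",onz(t,166,194.5,.01))
for n,p,z in [("spool",(346,167.5),.07),("tip",(250,193.3),.106),("cap",(163.3,193),.046),("mug",(204.5,174),.096),("mughandle",(203,149),.05),("tin",(204,214),.072),("pipe",(298,213),.059),("block",(300.5,161),.05)]: print(n,onz(t,*p,z))
E
```

```text
spooltop (array([ 0.5457, -0.1853,  0.0672]), [np.float64(2.1335727750985703e-05), np.float64(2.1335727750818878e-05)])
tip (array([0.4718, 0.1046, 0.1039]), [np.float64(0.0006505470887905484), np.float64(0.0006505470887904364)])
captop (array([0.482 , 0.3629, 0.0469]), [np.float64(0.0003378212960688696), np.float64(0.0003378212960688647)])
red top (array([ 0.4427, -0.1443,  0.0673]), [np.float64(0.0007489973943827519), np.float64(0.0007489973943828642)])
stand base [0.4697 0.1037 0.012 ] cap disc [0.4799 0.3628 0.01  ]
spool [ 0.5452 -0.1846  0.07  ]
tip [0.4711 0.1041 0.106 ]
cap [0.4818 0.3629 0.046 ]
mug [0.5302 0.2338 0.096 ]
mughandle [0.6123 0.2427 0.05  ]
tin [0.4158 0.2393 0.072 ]
pipe [ 0.4129 -0.0378  0.059 ]
block [ 0.5705 -0.0516  0.05  ]
```

Emit:
jog_arm:
  motion:
    - {"ty": -30}
    - {"ty": -50}
    - {"ty": -50}
    - {"ty": -50}
    - {"ty": -50}
    - {"ty": -40}

```text
schema error: expected keys gripper, tx, ty, tz, ax, ay, az
```

Emit:
jog_arm:
  motion:
    - {"gripper": 85,"tx": 0,"ty": -30,"tz": 0,"ax": 0,"ay": 0,"az": 0}
    - {"gripper": 85,"tx": 0,"ty": -50,"tz": 0,"ax": 0,"ay": 0,"az": 0}
    - {"gripper": 85,"tx": 0,"ty": -50,"tz": 0,"ax": 0,"ay": 0,"az": 0}
    - {"gripper": 85,"tx": 0,"ty": -50,"tz": 0,"ax": 0,"ay": 0,"az": 0}
    - {"gripper": 85,"tx": 0,"ty": -50,"tz": 0,"ax": 0,"ay": 0,"az": 0}
    - {"gripper": 85,"tx": 0,"ty": -40,"tz": 0,"ax": 0,"ay": 0,"az": 0}

```text
clock: 0.75
tcp_pos: [0.3042, -0.6023, 0.5186]
orientation: [-1.396, 0.857, -0.86]
contact_force: [1.0, -0.8, 0.6]
grip_width: 0.085
```

```bash
python3 - <<'E'
from h import *
for n in ["scene","wrist"]:
    cv2.imwrite(f"pics/{n}1.png",vision.grab_frame(n)[:,:,::-1])
o=get_obs();print(o["clock"],o["joints"],o["tcp_pos"])
E
```

```text
0.85 [ 0.97942318  0.37600022  0.04994333  1.1023308  -0.01838612  1.65270192
 -0.07905614] [ 0.30478416 -0.60348799  0.52243578]
```

View pics/scene1.png

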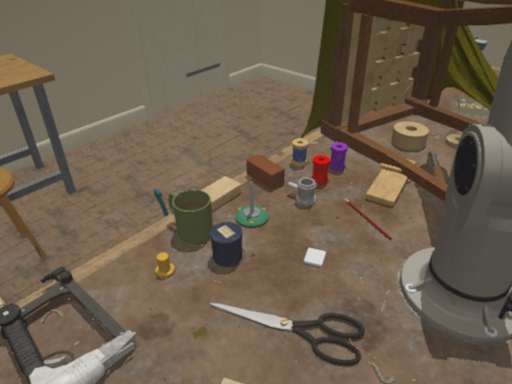

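View pics/wrist1.png

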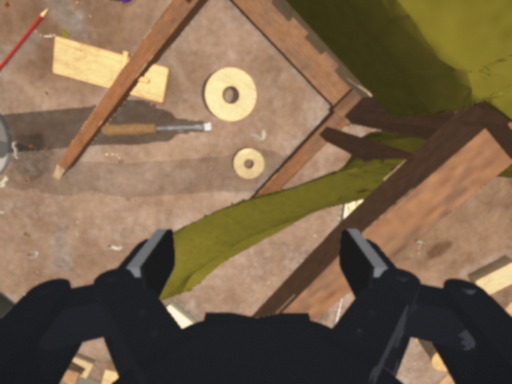

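```bash
python3 - <<'E'
from h import *
np.set_printoptions(precision=3,suppress=True)
w=vision.get_calibration("wrist");t=vision.get_calibration("top")
print(w["world_from_camera"][:3,3])
for p in [(0,-.26,.44),(.15,-.3,.44),(.3,-.33,.43),(.5,-.37,.43),(.023,-.237,.03),(.546,-.374,.03)]: print(p,proj(w,p))
for z in (.03,.4,.45): print(z,onz(w,270,310,z),onz(w,490,155,z))
print(onz(w,58,175,.03),onz(w,190,0,.03))
# match: top-view beam edge vs wrist beam edges
def plane(c,a,b):
    o,d1=ray(c,*a);_,d2=ray(c,*b);n=np.cross(d1,d2);n/=np.linalg.norm(n);return n,n@o
Q=lambda x,y:(300+x/2,90+y/2)
n1,c1=plane(t,Q(330,420),Q(355,150))
for e in [((258,312),(485,110)),((310,312),(510,160))]:
  n2,c2=plane(w,*e)
  for x in [0,.3,.55]:
    print(e,np.linalg.solve(np.array([n1,n2,[1,0,0]]),[c1,c2,x]))
E
```

```text
[ 0.367 -0.571  0.652]
(0, -0.26, 0.44) [-240.311  321.633]
(0.15, -0.3, 0.44) [-178.791  198.55 ]
(0.3, -0.33, 0.43) [-95.164  31.475]
(0.5, -0.37, 0.43) [  34.723 -291.843]
(0.023, -0.237, 0.03) [ 54.314 175.035]
(0.546, -0.374, 0.03) [202.218 -33.861]
0.03 [-0.087 -0.847  0.03 ] [ 0.507 -1.102  0.03 ]
0.4 [ 0.183 -0.683  0.4  ] [ 0.423 -0.786  0.4  ]
0.45 [ 0.22 -0.66  0.45] [ 0.412 -0.743  0.45 ]
[ 0.027 -0.244  0.03 ] [ 0.484 -0.375  0.03 ]
((258, 312), (485, 110)) [ 0.    18.201 30.25 ]
((258, 312), (485, 110)) [ 0.3   20.458 33.972]
((258, 312), (485, 110)) [ 0.55  22.338 37.074]
((310, 312), (510, 160)) [0.    0.698 1.998]
((310, 312), (510, 160)) [0.3   0.814 2.265]
((310, 312), (510, 160)) [0.55  0.91  2.487]
```

```bash
cat > plan.py <<'E'
from h import *
def M(psi):
    c,s=np.cos(psi),np.sin(psi); x=np.array([c,s,0]);y=np.array([0,0,-1.]);return np.c_[x,y,np.cross(x,y)]
def cur():
    o=get_obs(); return o["tcp_pos"],R.from_rotvec(o["orientation"]).as_matrix()
def plan(wps,step=48,p=None,m=None):
    """wps: list of (x,y,z,psi)"""
    if p is None: p,m=cur()
    for w in wps:
        tp=np.array(w[:3]);tm=M(w[3])
        rv=R.from_matrix(m.T@tm).as_rotvec()
        n=int(max(np.ceil(np.abs(tp-p).max()*1000/step),np.ceil(np.linalg.norm(tp-p)*1000/step),np.ceil(np.linalg.norm(rv)/.14),1))
        for i in range(n):
            sh=m.T@(tp-p)/(n-i)*1000; r=R.from_matrix(m.T@tm).as_rotvec()/(n-i)
            sh=np.round(sh,1);r=np.round(r,3)
            print("tx %g ty %g tz %g  a %g %g %g"%(*sh,*r))
            p=p+m@sh/1000;m=m@R.from_rotvec(r).as_matrix()
        print("->",p.round(4),w)
E
python3 - <<'E'
from plan import *
psi=-1.1037
f=lambda r,th,z:(r*np.cos(th),r*np.sin(th),z,th)
plan([(.304,-.602,.57,psi),f(.62,-.72,.56),f(.576,-.327,.45),(.545,-.185,.25,-.327)])
E
```

```text
tx -1.2 ty -47.6 tz 0  a -0.001 0 0.011
-> [ 0.304 -0.602  0.57 ] (0.304, -0.602, 0.57, -1.1037)
tx -16.6 ty 1.7 tz 38.6  a 0 -0.064 -0
tx -14 ty 1.7 tz 39.6  a 0 -0.064 -0
tx -11.5 ty 1.6 tz 40.4  a 0 -0.064 -0
tx -8.9 ty 1.7 tz 41.1  a 0 -0.064 -0
tx -6.2 ty 1.6 tz 41.6  a 0 -0.064 -0
tx -3.6 ty 1.7 tz 41.9  a 0 -0.063 -0
-> [ 0.4661 -0.4088  0.56  ] (np.float64(0.46611955206735495), np.float64(-0.40881849662231334), 0.56, -0.72)
tx -14.7 ty 18.3 tz 36.8  a 0 -0.066 -0
tx -12.2 ty 18.3 tz 37.6  a 0 -0.065 -0
tx -9.7 ty 18.3 tz 38.4  a 0 -0.066 -0
tx -7.2 ty 18.4 tz 38.9  a 0 -0.065 -0
tx -4.6 ty 18.3 tz 39.3  a 0 -0.066 -0
tx -2 ty 18.4 tz 39.5  a 0 -0.065 -0
-> [ 0.5455 -0.185   0.45  ] (np.float64(0.5454778832455828), np.float64(-0.1850131857190681), 0.45, -0.327)
tx -0.1 ty 40 tz -0  a 0 -0 -0
tx -0.1 ty 40 tz -0  a 0 -0 -0
tx -0.1 ty 40 tz -0  a 0 -0 -0
tx -0.1 ty 40 tz -0.1  a 0 -0 -0
tx -0 ty 40 tz -0  a 0 -0 -0
-> [ 0.545 -0.185  0.25 ] (0.545, -0.185, 0.25, -0.327)
```

Emit:
jog_arm:
  motion:
    - {"gripper": 85,"tx": -1,"ty": -48,"tz": 0,"ax": 0,"ay": 0,"az": 0.011}
    - {"gripper": 85,"tx": -16.6,"ty": 0,"tz": 38.6,"ax": 0,"ay": -0.064,"az": 0}
    - {"gripper": 85,"tx": -14,"ty": 0,"tz": 39.6,"ax": 0,"ay": -0.064,"az": 0}
    - {"gripper": 85,"tx": -11.5,"ty": 0,"tz": 40.4,"ax": 0,"ay": -0.064,"az": 0}
    - {"gripper": 85,"tx": -9,"ty": 0,"tz": 41,"ax": 0,"ay": -0.064,"az": 0}
    - {"gripper": 85,"tx": -6,"ty": 0,"tz": 41.6,"ax": 0,"ay": -0.064,"az": 0}
    - {"gripper": 85,"tx": -3.6,"ty": 0,"tz": 42,"ax": 0,"ay": -0.063,"az": 0}
    - {"gripper": 85,"tx": -14.7,"ty": 0,"tz": 36.8,"ax": 0,"ay": -0.066,"az": 0}
    - {"gripper": 85,"tx": -12,"ty": 0,"tz": 37.6,"ax": 0,"ay": -0.065,"az": 0}
    - {"gripper": 85,"tx": -9.7,"ty": 0,"tz": 38.4,"ax": 0,"ay": -0.066,"az": 0}
    - {"gripper": 85,"tx": -7,"ty": 20,"tz": 39,"ax": 0,"ay": -0.065,"az": 0}
    - {"gripper": 85,"tx": -4.6,"ty": 20,"tz": 39.3,"ax": 0,"ay": -0.066,"az": 0}

```text
clock: 2.05
tcp_pos: [0.5327, -0.2201, 0.5251]
orientation: [-1.541, 0.31, -0.3]
contact_force: [1.1, 0.1, 0.6]
grip_width: 0.085
```

```bash
python3 - <<'E'
from plan import *
print(get_obs()["contact_force"])
plan([(.54,-.183,.25,-.327)])
E
```

```text
[1.12709064 0.08869669 0.60494969]
tx -0.9 ty 45.9 tz 5.8  a -0.001 -0.01 -0.001
tx -0.8 ty 45.9 tz 5.9  a -0.001 -0.01 -0.001
tx -0.8 ty 45.9 tz 6  a -0.001 -0.011 -0.001
tx -0.8 ty 45.9 tz 6  a -0.001 -0.01 -0.002
tx -0.9 ty 45.8 tz 6.1  a -0.002 -0.011 -0.001
tx -0.8 ty 45.9 tz 6.2  a -0.001 -0.01 -0.002
-> [ 0.54  -0.183  0.25 ] (0.54, -0.183, 0.25, -0.327)
```

Emit:
jog_arm:
  motion:
    - {"gripper": 85,"tx": -0.8,"ty": 45,"tz": 5,"ax": 0,"ay": -0.005,"az": 0}
    - {"gripper": 85,"tx": -0.8,"ty": 45,"tz": 5,"ax": 0,"ay": -0.005,"az": 0}
    - {"gripper": 85,"tx": -0.8,"ty": 45,"tz": 5,"ax": 0,"ay": -0.005,"az": 0}
    - {"gripper": 85,"tx": -0.8,"ty": 45,"tz": 5,"ax": 0,"ay": 0,"az": 0}
    - {"gripper": 85,"tx": -0.8,"ty": 45,"tz": 5,"ax": 0,"ay": 0,"az": 0}
    - {"gripper": 85,"tx": 0,"ty": 40,"tz": 5,"ax": 0,"ay": 0,"az": 0}
    - {"gripper": 85,"tx": 0,"ty": 0,"tz": 0,"ax": 0,"ay": 0,"az": 0}
    - {"gripper": 85,"tx": 0,"ty": 0,"tz": 0,"ax": 0,"ay": 0,"az": 0}

```text
clock: 2.85
tcp_pos: [0.5384, -0.1898, 0.2614]
orientation: [-1.542, 0.301, -0.289]
contact_force: [0.2, 0.0, 0.9]
grip_width: 0.085
```

```bash
python3 - <<'E'
from h import *
np.set_printoptions(precision=4,suppress=True)
c=vision.get_calibration("wrist");im=vision.grab_frame("wrist");cv2.imwrite("pics/wrist2.png",im[:,:,::-1])
import pickle;pickle.dump(c,open("c2.pkl","wb"))
o=get_obs();print(o["clock"],o["tcp_pos"],R.from_rotvec(o["orientation"]).as_matrix())
print(c["world_from_camera"][:3,3], proj(c,[.545,-.185,.07]),proj(c,o["tcp_pos"]))
E
```

```text
2.9 [ 0.5394 -0.1903  0.2629] [[ 0.9296 -0.003   0.3684]
 [-0.3684  0.0092  0.9296]
 [-0.0062 -1.      0.0074]]
[ 0.5651 -0.1261  0.3912] [261.6656 160.1957] [258.5619 246.0323]
```

View pics/wrist2.png

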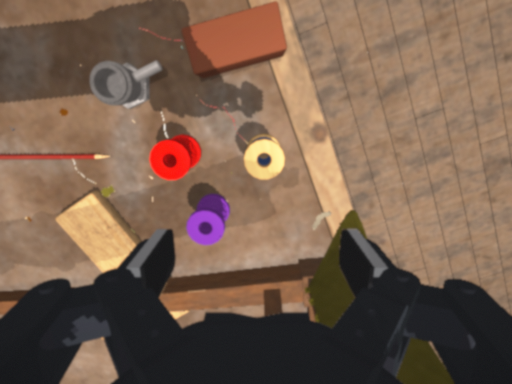

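```bash
python3 - <<'E'
from h import *
import pickle
np.set_printoptions(precision=4,suppress=True)
c=pickle.load(open("c2.pkl","rb"));t=vision.get_calibration("top");s=vision.get_calibration("scene")
def flange(fn,x0,y0,x1,y1):
    im=cv2.imread(fn);h=cv2.cvtColor(im,cv2.COLOR_BGR2HSV)
    m=cv2.inRange(h,(10,70,140),(30,255,255));k=np.zeros_like(m);k[y0:y1,x0:x1]=m[y0:y1,x0:x1]
    cs,_=cv2.findContours(k,cv2.RETR_EXTERNAL,cv2.CHAIN_APPROX_NONE);q=max(cs,key=cv2.contourArea)
    return cv2.fitEllipse(cv2.convexHull(q))
e1=flange("pics/wrist2.png",235,130,295,185);e2=flange("pics/top0.png",330,155,360,183);print(e1,e2)
print(onz(c,*e1[0],.07),onz(t,*e2[0],.07))
print(tri([ray(c,*e1[0]),ray(t,*e2[0])]), tri([ray(c,*e1[0]),ray(t,*e2[0]),ray(s,300.6,142.3)]))
E
```

```text
((276.9240417480469, 156.77587890625), (58.48532485961914, 85.62562561035156), 98.6021728515625) ((345.4776916503906, 167.08372497558594), (16.161346435546875, 17.447940826416016), 130.75393676757812)
[ 0.5629 -0.1878  0.07  ] [ 0.5465 -0.1831  0.07  ]
(array([ 0.5615, -0.2086, -0.0299]), [np.float64(0.001776375894497127), np.float64(0.0017763758944971094)]) (array([ 0.554 , -0.1895,  0.0605]), [np.float64(0.00885793815287152), np.float64(0.007029136661165008), np.float64(0.004783705620781093)])
```

Wrist mask leaked into the board edge; tighten it and use the bore as well.

```bash
python3 - <<'E'
from h import *
import pickle
np.set_printoptions(precision=4,suppress=True)
c=pickle.load(open("c2.pkl","rb"));t=vision.get_calibration("top");s=vision.get_calibration("scene")
im=cv2.imread("pics/wrist2.png")[125:195,230:300]
cv2.imwrite("pics/wz2.png",cv2.resize(im,None,fx=8,fy=8,interpolation=0))
h=cv2.cvtColor(im,cv2.COLOR_BGR2HSV)
m=cv2.inRange(h,(10,60,165),(30,255,255))
cs,_=cv2.findContours(m,cv2.RETR_EXTERNAL,cv2.CHAIN_APPROX_NONE);q=max(cs,key=cv2.contourArea)
e=cv2.fitEllipse(cv2.convexHull(q));print(e)
e1=(e[0][0]+230,e[0][1]+125)
print(e1,onz(c,*e1,.07));print(tri([ray(c,*e1),ray(t,345.7,167.3)]))
E
```

```text
((42.55853271484375, 29.376455307006836), (57.385108947753906, 64.84009552001953), 161.3652801513672)
(272.55853271484375, 154.37645530700684) [ 0.5592 -0.1833  0.07  ]
(array([ 0.5563, -0.1974,  0.0079]), [np.float64(0.0035404634819952655), np.float64(0.0035404634819952412)])
```

View pics/wz2.png

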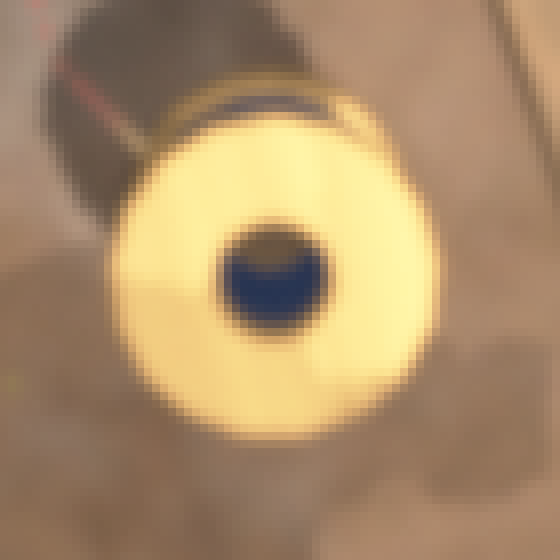

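```bash
python3 - <<'E'
from plan import *
import pickle
np.set_printoptions(precision=4,suppress=True)
c=pickle.load(open("c2.pkl","rb"));t=vision.get_calibration("top");s=vision.get_calibration("scene")
e1=(264.1,159.2)
print(e1,onz(c,*e1,.07));print(tri([ray(c,*e1),ray(t,345.7,167.3)]));p,r=tri([ray(c,*e1),ray(t,345.7,167.3),ray(s,300.6,142.3)]);print(p,r)
plan([(.547,-.1855,.13,-.327),(.547,-.1855,.056,-.327)],step=40)
E
```

```text
(264.1, 159.2) [ 0.5481 -0.1849  0.07  ]
(array([ 0.5475, -0.187 ,  0.0582]), [np.float64(0.0001004639692824169), np.float64(0.00010046396928248647)])
[ 0.5468 -0.1855  0.0664] [np.float64(0.001035930360501063), np.float64(0.000891187695018942), np.float64(0.0009122829819403422)]
tx 1.5 ty 33.2 tz 1.6  a -0.002 -0.013 -0.001
tx 1.5 ty 33.2 tz 1.6  a -0.002 -0.012 -0.002
tx 1.5 ty 33.3 tz 1.6  a -0.002 -0.013 -0.001
tx 1.5 ty 33.2 tz 1.7  a -0.002 -0.012 -0.002
-> [ 0.547  -0.1855  0.13  ] (0.547, -0.1855, 0.13, -0.327)
tx -0 ty 37 tz 0  a 0 -0 0
tx -0 ty 37 tz 0.1  a 0 -0 0
-> [ 0.547  -0.1855  0.056 ] (0.547, -0.1855, 0.056, -0.327)
```

Emit:
jog_arm:
  motion:
    - {"gripper": 85,"tx": 1.5,"ty": 33,"tz": 1.6,"ax": -0.002,"ay": -0.012,"az": -0.002}
    - {"gripper": 85,"tx": 1.5,"ty": 33,"tz": 1.6,"ax": -0.002,"ay": -0.012,"az": -0.002}
    - {"gripper": 85,"tx": 1.5,"ty": 33,"tz": 1.6,"ax": -0.002,"ay": -0.012,"az": -0.001}
    - {"gripper": 85,"tx": 1.5,"ty": 33,"tz": 1.7,"ax": -0.002,"ay": -0.012,"az": -0.001}
    - {"gripper": 85,"tx": 0,"ty": 0,"tz": 0,"ax": 0,"ay": 0,"az": 0}
    - {"gripper": 85,"tx": 0,"ty": 0,"tz": 0,"ax": 0,"ay": 0,"az": 0}

```text
clock: 3.5
tcp_pos: [0.5474, -0.1857, 0.1313]
orientation: [-1.556, 0.258, -0.259]
contact_force: [0.2, -0.0, 0.1]
grip_width: 0.0849
```

```bash
python3 - <<'E'
from plan import *
c=vision.get_calibration("wrist");im=vision.grab_frame("wrist");cv2.imwrite("pics/wrist3.png",im[:,:,::-1])
import pickle;pickle.dump(c,open("c3.pkl","wb"))
o=get_obs();print(o["clock"],o["tcp_pos"],o["qvel"].max())
print(proj(c,[.547,-.1855,.07]))
plan([(.547,-.1855,.056,-.327)],step=40)
E
```

```text
3.55 [ 0.54792408 -0.18579272  0.13203112] 0.002466420668246899
[255.77125462 203.14633113]
tx -0.6 ty 38 tz 0  a 0 -0.001 0.001
tx -0.5 ty 38 tz 0  a 0 -0.002 0.001
-> [ 0.547  -0.1855  0.056 ] (0.547, -0.1855, 0.056, -0.327)
```

View pics/wrist3.png

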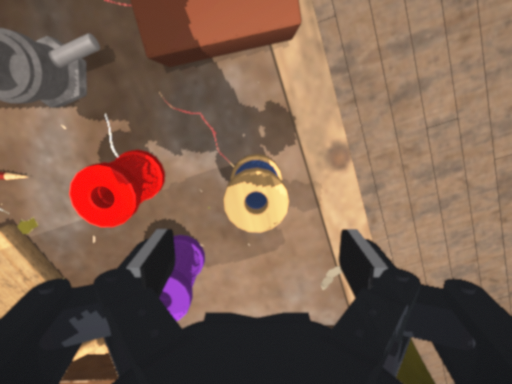

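Emit:
jog_arm:
  motion:
    - {"gripper": 85,"tx": -0.5,"ty": 30,"tz": 0,"ax": 0,"ay": -0.002,"az": 0.001}
    - {"gripper": 85,"tx": -0.5,"ty": 30,"tz": 0,"ax": 0,"ay": 0,"az": 0.001}
    - {"gripper": 85,"tx": 0,"ty": 16,"tz": 0,"ax": 0,"ay": 0,"az": 0}
    - {"gripper": 85,"tx": 0,"ty": 0,"tz": 0,"ax": 0,"ay": 0,"az": 0}
    - {"gripper": 60,"tx": 0,"ty": 0,"tz": 0,"ax": 0,"ay": 0,"az": 0}
    - {"gripper": 35,"tx": 0,"ty": 0,"tz": 0,"ax": 0,"ay": 0,"az": 0}
    - {"gripper": 35,"tx": 0,"ty": 0,"tz": 0,"ax": 0,"ay": 0,"az": 0}
    - {"gripper": 35,"tx": 0,"ty": 0,"tz": 0,"ax": 0,"ay": 0,"az": 0}
    - {"gripper": 35,"tx": 0,"ty": 0,"tz": 0,"ax": 0,"ay": 0,"az": 0}
    - {"gripper": 35,"tx": 0,"ty": 0,"tz": 0,"ax": 0,"ay": 0,"az": 0}
  newtons: 40

```text
clock: 4.55
tcp_pos: [0.5463, -0.1851, 0.0554]
orientation: [-1.556, 0.257, -0.256]
contact_force: [-0.3, 0.8, 8.1]
grip_width: 0.0474
```

Emit:
jog_arm:
  motion:
    - {"gripper": 35,"tx": 0,"ty": 0,"tz": 0,"ax": 0,"ay": 0,"az": 0}
    - {"gripper": 35,"tx": 0,"ty": -10,"tz": 0,"ax": 0,"ay": 0,"az": 0}
    - {"gripper": 35,"tx": 0,"ty": -20,"tz": 0,"ax": 0,"ay": 0,"az": 0}
    - {"gripper": 35,"tx": 0,"ty": -30,"tz": 0,"ax": 0,"ay": 0,"az": 0}
    - {"gripper": 35,"tx": 0,"ty": -30,"tz": 0,"ax": 0,"ay": 0,"az": 0}
    - {"gripper": 35,"tx": 0,"ty": -30,"tz": 0,"ax": 0,"ay": 0,"az": 0}
    - {"gripper": 35,"tx": 0,"ty": -20,"tz": 0,"ax": 0,"ay": 0,"az": 0}
    - {"gripper": 35,"tx": 0,"ty": 0,"tz": 0,"ax": 0,"ay": 0,"az": 0}

```text
clock: 5.35
tcp_pos: [0.5474, -0.1851, 0.1973]
orientation: [-1.556, 0.255, -0.259]
contact_force: [-0.2, -0.6, -1.4]
grip_width: 0.0477
```

```bash
python3 - <<'E'
from plan import *
c=vision.get_calibration("wrist");im=vision.grab_frame("wrist");cv2.imwrite("pics/wrist4.png",im[:,:,::-1])
o=get_obs();print(o["clock"],o["tcp_pos"],o["contact_force"],o["grip_width"])
f=lambda r,th,z:(r*np.cos(th),r*np.sin(th),z,th)
plan([f(.53,-.05,.245),(.472,.1035,.245,.217)])
E
```

```text
5.4 [ 0.54619746 -0.18495362  0.19516511] [-0.11209889 -0.25997783 -1.7177287 ] 0.047463726536947776
tx -16.7 ty -12.5 tz 36.2  a 0 -0.069 -0
tx -14.2 ty -12.5 tz 37.2  a 0 -0.069 -0
tx -11.6 ty -12.4 tz 38.1  a 0 -0.07 -0
tx -8.9 ty -12.5 tz 38.8  a 0 -0.069 -0
-> [ 0.5294 -0.0265  0.245 ] (np.float64(0.5293376380093322), np.float64(-0.026488959713459517), 0.245, -0.05)
tx -21.3 ty 0 tz 42.3  a 0 -0.089 -0
tx -17.4 ty 0 tz 44.1  a 0 -0.089 -0
tx -13.4 ty 0 tz 45.4  a 0 -0.089 -0.001
-> [0.472  0.1035 0.245 ] (0.472, 0.1035, 0.245, 0.217)
```

View pics/wrist4.png

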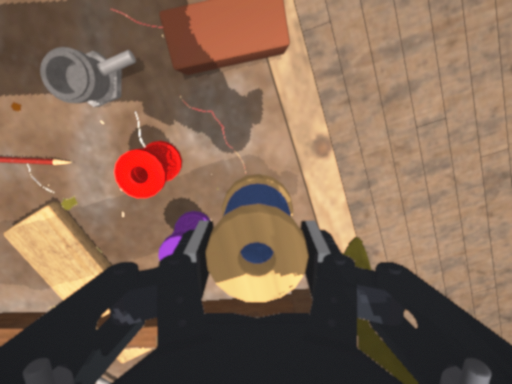

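Emit:
jog_arm:
  motion:
    - {"gripper": 35,"tx": -16.7,"ty": -12.5,"tz": 36.2,"ax": 0,"ay": -0.069,"az": 0}
    - {"gripper": 35,"tx": -14,"ty": -12.5,"tz": 37,"ax": 0,"ay": -0.069,"az": 0}
    - {"gripper": 35,"tx": -11.6,"ty": -12.5,"tz": 38,"ax": 0,"ay": -0.07,"az": 0}
    - {"gripper": 35,"tx": -9,"ty": -12.5,"tz": 38.8,"ax": 0,"ay": -0.069,"az": 0}
    - {"gripper": 35,"tx": 0,"ty": 0,"tz": 0,"ax": 0,"ay": 0,"az": 0}
    - {"gripper": 35,"tx": 0,"ty": 0,"tz": 0,"ax": 0,"ay": 0,"az": 0}

```text
clock: 6.0
tcp_pos: [0.5281, -0.0258, 0.2427]
orientation: [-1.57, 0.042, -0.034]
contact_force: [0.1, -0.4, -0.2]
grip_width: 0.0475
```

```bash
python3 - <<'E'
from plan import *
import pickle
c=vision.get_calibration("wrist");im=vision.grab_frame("wrist");cv2.imwrite("pics/wrist5.png",im[:,:,::-1]);pickle.dump(c,open("c5.pkl","wb"))
o=get_obs();print(o["clock"],o["tcp_pos"],o["contact_force"],o["grip_width"])
u=proj(c,[.472,.1035,.106]);print(u,proj(c,[.472,.1035,.018]))
x,y=u.astype(int)
cv2.imwrite("pics/wz5.png",cv2.resize(im[max(y-60,0):y+60,x-70:x+70,::-1],None,fx=5,fy=5,interpolation=0)); print(x-70,max(y-60,0))
E
```

```text
6.05 [ 0.52801827 -0.02729808  0.24237188] [-0.14840595 -0.07080155 -0.67911804] 0.04724209365379168
[184.62490137  34.24139583] [203.69209891  52.05347663]
114 0
```

View pics/wz5.png

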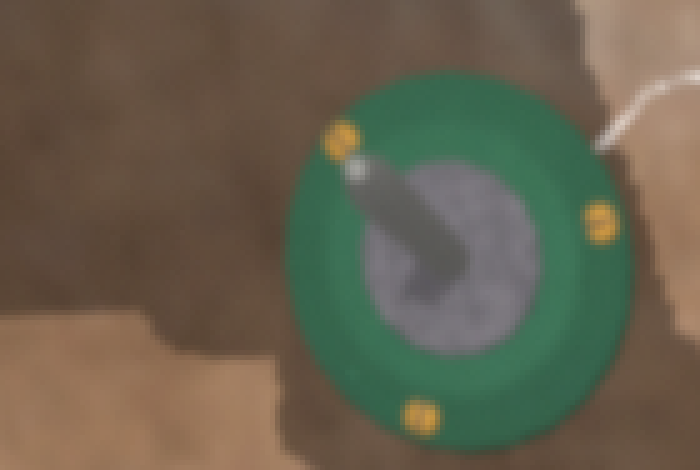

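View pics/wrist5.png

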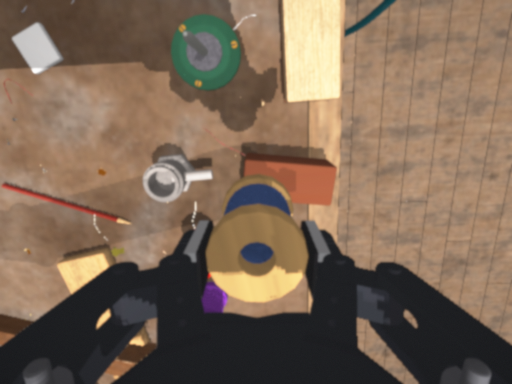

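```bash
python3 - <<'E'
from plan import *
import pickle
np.set_printoptions(precision=4,suppress=True)
c=pickle.load(open("c5.pkl","rb"));t=vision.get_calibration("top");s=vision.get_calibration("scene")
print(onz(c,184.6,33,.106),onz(c,203.9,51.1,.018))
print(tri([ray(c,184.6,33),ray(t,250,193.3),ray(s,251.1,182)]))
# held spool top centre: in hand? flange top circle
im=cv2.imread("pics/wrist5.png");cv2.imwrite("pics/wz5b.png",cv2.resize(im[190:310,195:320],None,fx=5,fy=5,interpolation=0))
p,m=cur()
for z in (.01,.014,.02):  # predicted top centre if centred
    print(proj(c,p+np.array([0,0,z])))
plan([(.4715,.105,.245,.217)])
E
```

```text
[0.4721 0.1045 0.106 ] [0.4723 0.1045 0.018 ]
(array([0.4717, 0.1047, 0.1041]), [np.float64(0.0001678567203784388), np.float64(0.0007208820223314829), np.float64(0.0005981218532701525)])
[256.5931 256.8559]
[256.5558 261.3825]
[256.4954 268.6937]
tx -21 ty -0.8 tz 43.1  a -0 -0.089 -0.002
tx -17.2 ty -0.8 tz 44.8  a -0 -0.089 -0.002
tx -13.1 ty -0.8 tz 46.1  a -0.001 -0.089 -0.002
-> [0.4715 0.105  0.245 ] (0.4715, 0.105, 0.245, 0.217)
```

View pics/wz5b.png

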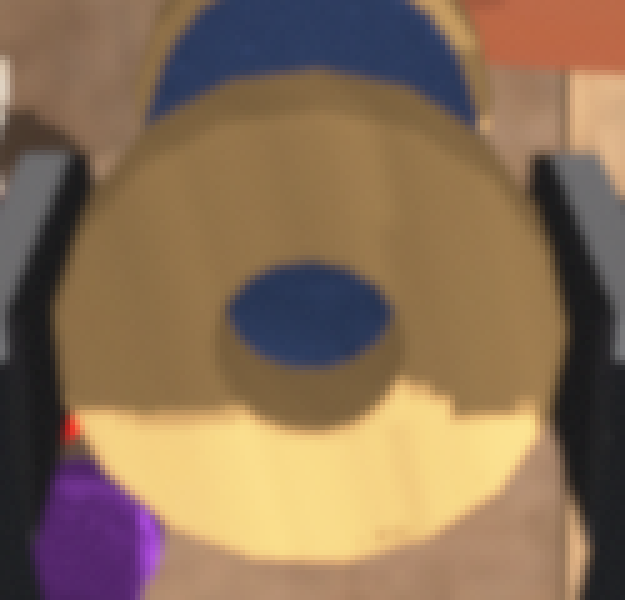

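```bash
python3 - <<'E'
from plan import *
import pickle
np.set_printoptions(precision=4,suppress=True)
c=pickle.load(open("c5.pkl","rb"))
p,m=cur();print(p)
for uv in [(256.5,258.7),(256.5,257)]:
  for z in (.0125,.0145): print(onz(c,*uv,p[2]+z)-p)
E
```

```text
[ 0.528  -0.0273  0.2424]
[-0.      0.0005  0.0125]
[0.0001 0.0017 0.0145]
[0.     0.0014 0.0125]
[0.0001 0.0026 0.0145]
```

Emit:
jog_arm:
  motion:
    - {"gripper": 35,"tx": -21,"ty": -0.8,"tz": 42.5,"ax": 0,"ay": -0.089,"az": -0.002}
    - {"gripper": 35,"tx": -17,"ty": -0.8,"tz": 44.5,"ax": 0,"ay": -0.089,"az": -0.002}
    - {"gripper": 35,"tx": -12.5,"ty": -0.8,"tz": 45.5,"ax": 0,"ay": -0.089,"az": -0.002}
    - {"gripper": 35,"tx": 0,"ty": 20,"tz": 0,"ax": 0,"ay": 0,"az": 0}
    - {"gripper": 35,"tx": 0,"ty": 30,"tz": 0,"ax": 0,"ay": 0,"az": 0}
    - {"gripper": 35,"tx": 0,"ty": 15,"tz": 0,"ax": 0,"ay": 0,"az": 0}
    - {"gripper": 35,"tx": 0,"ty": 0,"tz": 0,"ax": 0,"ay": 0,"az": 0}
    - {"gripper": 35,"tx": 0,"ty": 0,"tz": 0,"ax": 0,"ay": 0,"az": 0}

```text
clock: 6.85
tcp_pos: [0.4732, 0.1031, 0.1807]
orientation: [-1.563, -0.169, 0.168]
contact_force: [-0.2, 0.2, -1.1]
grip_width: 0.0474
```

```bash
python3 - <<'E'
from plan import *
import pickle
np.set_printoptions(precision=4,suppress=True)
c=vision.get_calibration("wrist");im=vision.grab_frame("wrist");cv2.imwrite("pics/wrist6.png",im[:,:,::-1]);pickle.dump(c,open("c6.pkl","wb"))
s=vision.grab_frame("scene")[:,:,::-1]
cv2.imwrite("pics/scene6.png",cv2.resize(s[110:240,190:310],None,fx=5,fy=5,interpolation=0))
cv2.imwrite("pics/wz6.png",cv2.resize(im[190:310,195:320,::-1],None,fx=5,fy=5,interpolation=0))
o=get_obs();print(o["clock"],o["tcp_pos"],R.from_rotvec(o["orientation"]).as_matrix(),o["contact_force"],o["grip_width"])
plan([(.4722,.1036,.0745,.217)],step=20)
E
```

```text
6.95 [0.4739 0.1038 0.1817] [[ 0.9769  0.0032 -0.2139]
 [ 0.2139  0.0016  0.9769]
 [ 0.0034 -1.      0.0009]] [ 0.3399  0.4595 -0.6474] 0.04708096714800933
tx -0.3 ty 17.9 tz 0  a -0 -0 0.001
tx -0.3 ty 17.9 tz 0  a -0 -0 0
tx -0.3 ty 17.8 tz 0  a -0 -0 0.001
tx -0.3 ty 17.9 tz 0  a -0 -0 0
tx -0.3 ty 17.8 tz 0  a -0 -0.001 0.001
tx -0.4 ty 17.9 tz 0.1  a -0.001 -0 0
-> [0.4722 0.1036 0.0745] (0.4722, 0.1036, 0.0745, 0.217)
```

View pics/scene6.png

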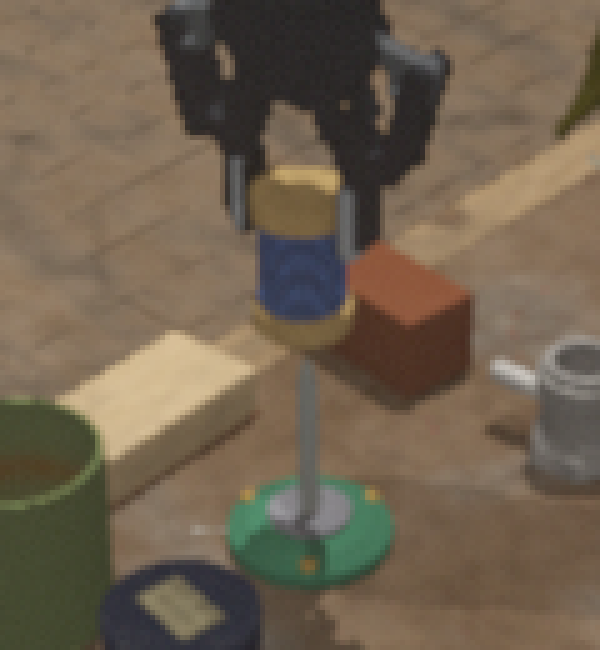

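View pics/wz6.png

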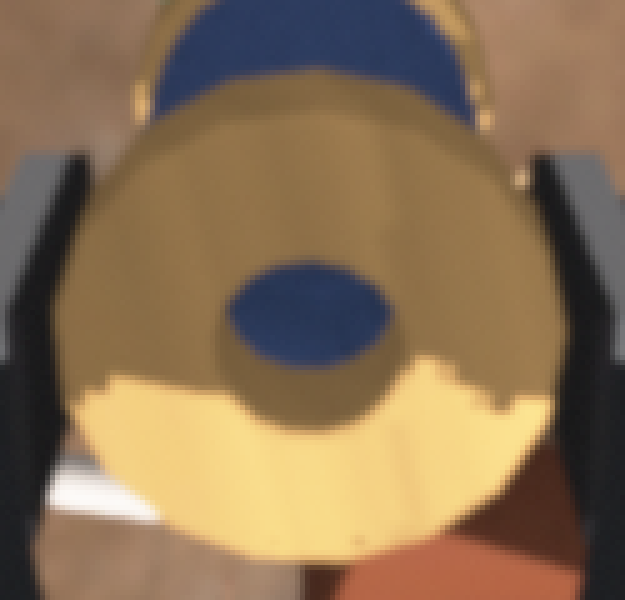

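Emit:
jog_arm:
  motion:
    - {"gripper": 35,"tx": -1.8,"ty": 0,"tz": 0,"ax": 0,"ay": 0,"az": 0.002}
    - {"gripper": 35,"tx": 0,"ty": 20,"tz": 0,"ax": 0,"ay": 0,"az": 0}
    - {"gripper": 35,"tx": 0,"ty": 20,"tz": 0,"ax": 0,"ay": 0,"az": 0}
    - {"gripper": 35,"tx": 0,"ty": 0,"tz": 0,"ax": 0,"ay": 0,"az": 0}
    - {"gripper": 35,"tx": 0,"ty": 0,"tz": 0,"ax": 0,"ay": 0,"az": 0}

```text
clock: 7.45
tcp_pos: [0.4715, 0.104, 0.1416]
orientation: [-1.563, -0.171, 0.17]
contact_force: [0.2, 0.1, -1.8]
grip_width: 0.0471
```

```bash
python3 - <<'E'
from plan import *
im=vision.grab_frame("wrist")
cv2.imwrite("pics/wz7.png",cv2.resize(im[190:310,195:320,::-1],None,fx=5,fy=5,interpolation=0))
o=get_obs();print(o["clock"],o["tcp_pos"],o["contact_force"],o["grip_width"])
E
```

```text
7.5 [0.47193401 0.10412539 0.14202154] [ 0.51836293  0.59838313 -1.5932829 ] 0.047290733343709965
```

View pics/wz7.png

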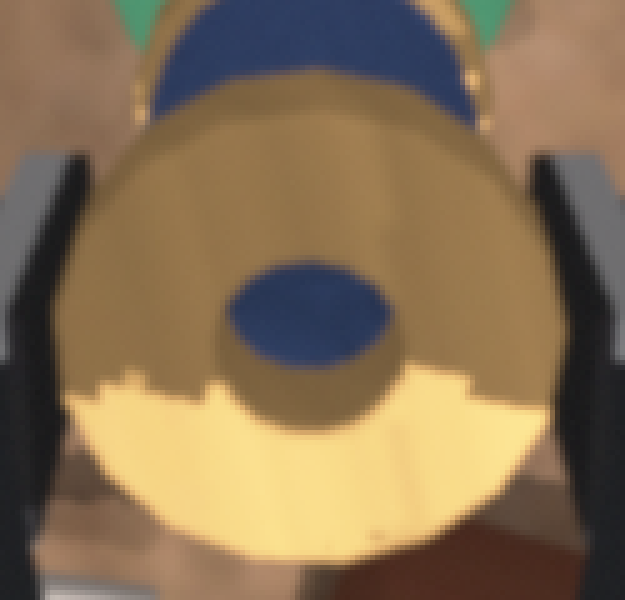

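Emit:
jog_arm:
  motion:
    - {"gripper": 35,"tx": 0,"ty": 15,"tz": 0,"ax": 0,"ay": 0,"az": 0}
    - {"gripper": 35,"tx": 0,"ty": 15,"tz": 0,"ax": 0,"ay": 0,"az": 0}
    - {"gripper": 35,"tx": 0,"ty": 15,"tz": 0,"ax": 0,"ay": 0,"az": 0}
    - {"gripper": 35,"tx": 0,"ty": 13,"tz": 0,"ax": 0,"ay": 0,"az": 0}
    - {"gripper": 35,"tx": 0,"ty": 0,"tz": 0,"ax": 0,"ay": 0,"az": 0}
    - {"gripper": 35,"tx": 0,"ty": 0,"tz": 0,"ax": 0,"ay": 0,"az": 0}

```text
clock: 8.1
tcp_pos: [0.4717, 0.1041, 0.0835]
orientation: [-1.563, -0.171, 0.17]
contact_force: [0.5, 0.4, -0.8]
grip_width: 0.0474
```

```bash
python3 - <<'E'
from plan import *
im=vision.grab_frame("wrist")
cv2.imwrite("pics/wz8.png",cv2.resize(im[190:310,195:320,::-1],None,fx=5,fy=5,interpolation=0))
o=get_obs();print(o["clock"],o["tcp_pos"],o["contact_force"],o["grip_width"])
E
```

```text
8.15 [0.47190422 0.10415534 0.08374365] [-0.81038323  0.30681854 -1.2581476 ] 0.04737213842984494
```

View pics/wz8.png

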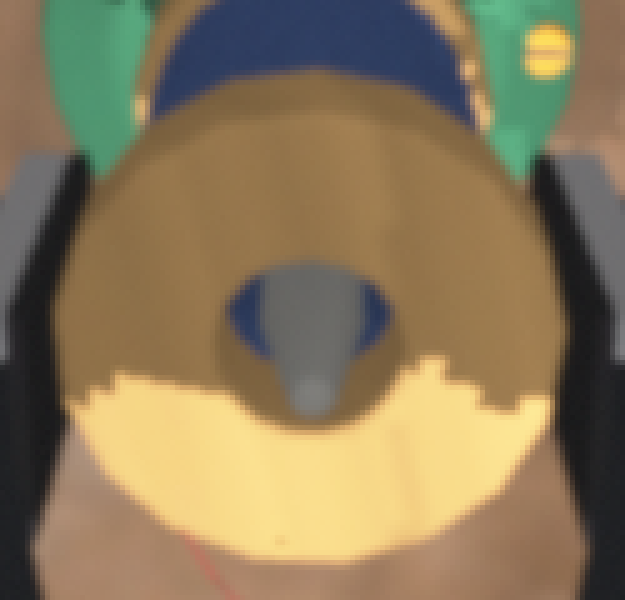

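Emit:
jog_arm:
  motion:
    - {"gripper": 35,"tx": 0,"ty": 7,"tz": 0,"ax": 0,"ay": 0,"az": 0}
    - {"gripper": 35,"tx": 0,"ty": 1.5,"tz": 0,"ax": 0,"ay": 0,"az": 0}
    - {"gripper": 35,"tx": 0,"ty": 1,"tz": 0,"ax": 0,"ay": 0,"az": 0}
    - {"gripper": 35,"tx": 0,"ty": 0,"tz": 0,"ax": 0,"ay": 0,"az": 0}
    - {"gripper": 35,"tx": 0,"ty": 0,"tz": 0,"ax": 0,"ay": 0,"az": 0}

```text
clock: 8.65
tcp_pos: [0.4714, 0.104, 0.0736]
orientation: [-1.563, -0.171, 0.17]
contact_force: [0.8, -0.1, -1.8]
grip_width: 0.0475
```

Emit:
jog_arm:
  motion:
    - {"gripper": 35,"tx": 0,"ty": 1,"tz": 0,"ax": 0,"ay": 0,"az": 0}
    - {"gripper": 35,"tx": 0,"ty": 0.5,"tz": 0,"ax": 0,"ay": 0,"az": 0}
    - {"gripper": 35,"tx": 0,"ty": 0,"tz": 0,"ax": 0,"ay": 0,"az": 0}
    - {"gripper": 35,"tx": 0,"ty": 0,"tz": 0,"ax": 0,"ay": 0,"az": 0}

```text
clock: 9.05
tcp_pos: [0.4716, 0.1041, 0.0733]
orientation: [-1.564, -0.171, 0.17]
contact_force: [-4.0, -0.6, 15.0]
grip_width: 0.0477
```

Emit:
jog_arm:
  motion:
    - {"gripper": 35,"tx": 0,"ty": -0.5,"tz": 0,"ax": 0,"ay": 0,"az": 0}
    - {"gripper": 60,"tx": 0,"ty": 0,"tz": 0,"ax": 0,"ay": 0,"az": 0}
    - {"gripper": 80,"tx": 0,"ty": 0,"tz": 0,"ax": 0,"ay": 0,"az": 0}
    - {"gripper": 80,"tx": 0,"ty": 0,"tz": 0,"ax": 0,"ay": 0,"az": 0}
    - {"gripper": 80,"tx": 0,"ty": 0,"tz": 0,"ax": 0,"ay": 0,"az": 0}
    - {"gripper": 80,"tx": 0,"ty": 0,"tz": 0,"ax": 0,"ay": 0,"az": 0}

```text
clock: 9.65
tcp_pos: [0.4713, 0.1039, 0.0724]
orientation: [-1.563, -0.17, 0.17]
contact_force: [-0.3, 0.0, 0.2]
grip_width: 0.0803
```

Emit:
jog_arm:
  motion:
    - {"gripper": 80,"tx": 0,"ty": -20,"tz": 0,"ax": 0,"ay": 0,"az": 0}
    - {"gripper": 80,"tx": 0,"ty": -40,"tz": 0,"ax": 0,"ay": 0,"az": 0}
    - {"gripper": 80,"tx": 0,"ty": -40,"tz": 0,"ax": 0,"ay": 0,"az": 0}
    - {"gripper": 80,"tx": 0,"ty": -40,"tz": 0,"ax": 0,"ay": 0,"az": 0}
    - {"gripper": 80,"tx": 0,"ty": -20,"tz": 0,"ax": 0,"ay": 0,"az": 0}
    - {"gripper": 80,"tx": 0,"ty": 0,"tz": 0,"ax": 0,"ay": 0,"az": 0}

```text
clock: 10.25
tcp_pos: [0.4732, 0.1044, 0.2357]
orientation: [-1.563, -0.175, 0.165]
contact_force: [-0.2, 0.0, 0.4]
grip_width: 0.0799
```

```bash
python3 - <<'E'
from plan import *
import pickle
np.set_printoptions(precision=4,suppress=True)
c=vision.get_calibration("wrist");im=vision.grab_frame("wrist");cv2.imwrite("pics/wrist9.png",im[:,:,::-1]);pickle.dump(c,open("c9.pkl","wb"))
s=vision.grab_frame("scene")[:,:,::-1]
cv2.imwrite("pics/scene9.png",cv2.resize(s[130:280,150:300],None,fx=4,fy=4,interpolation=0))
o=get_obs();print(o["clock"],o["tcp_pos"],o["contact_force"],o["grip_width"],o["joints"])
f=lambda r,th,z:(r*np.cos(th),r*np.sin(th),z,th)
plan([f(.53,.43,.245),(.482,.363,.2,.65)])
E
```

```text
10.35 [0.4712 0.1036 0.2324] [-0.5011  0.3317 -0.6228] 0.08018438998949697 [ 0.1576  0.2222 -0.57    1.9868  0.144   0.9711 -0.266 ]
tx 11.8 ty -4.2 tz 37.4  a -0 -0.071 0
tx 14.5 ty -4.2 tz 36.5  a -0 -0.071 0
tx 17.1 ty -4.2 tz 35.4  a -0 -0.071 0.001
-> [0.4818 0.2209 0.245 ] (np.float64(0.4817518473276891), np.float64(0.2209415252874817), 0.245, 0.43)
tx 14.8 ty 11.3 tz 32.3  a -0 -0.055 -0
tx 16.6 ty 11.3 tz 31.4  a -0 -0.055 -0
tx 18.3 ty 11.2 tz 30.4  a -0 -0.055 -0
tx 20 ty 11.3 tz 29.4  a -0.001 -0.055 -0
-> [0.482 0.363 0.2  ] (0.482, 0.363, 0.2, 0.65)
```

View pics/wrist9.png

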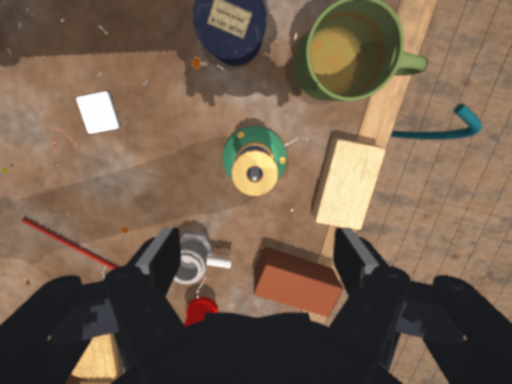

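View pics/scene9.png

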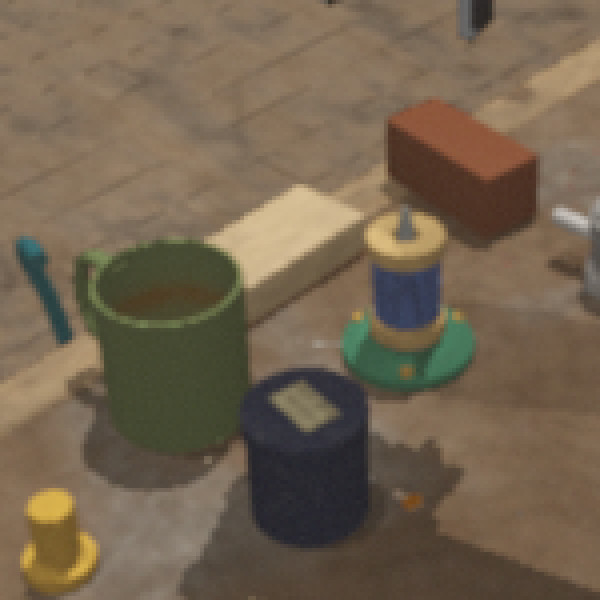

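Emit:
jog_arm:
  motion:
    - {"gripper": 75,"tx": 12,"ty": -4,"tz": 37.4,"ax": 0,"ay": -0.071,"az": 0}
    - {"gripper": 75,"tx": 14.5,"ty": -4,"tz": 36.5,"ax": 0,"ay": -0.071,"az": 0}
    - {"gripper": 75,"tx": 17,"ty": -4,"tz": 35.4,"ax": 0,"ay": -0.071,"az": 0}
    - {"gripper": 75,"tx": 15,"ty": 0,"tz": 32,"ax": 0,"ay": -0.055,"az": 0}
    - {"gripper": 75,"tx": 16.6,"ty": 10,"tz": 31.4,"ax": 0,"ay": -0.055,"az": 0}
    - {"gripper": 75,"tx": 18,"ty": 10,"tz": 30,"ax": 0,"ay": -0.055,"az": 0}
    - {"gripper": 75,"tx": 18,"ty": 15,"tz": 26,"ax": 0,"ay": -0.055,"az": 0}
    - {"gripper": 75,"tx": 0,"ty": 0,"tz": 0,"ax": 0,"ay": 0,"az": 0}
    - {"gripper": 75,"tx": 0,"ty": 0,"tz": 0,"ax": 0,"ay": 0,"az": 0}

```text
clock: 11.25
tcp_pos: [0.4815, 0.3584, 0.2075]
orientation: [-1.51, -0.507, 0.513]
contact_force: [0.5, -1.3, -0.3]
grip_width: 0.0747
```

```bash
python3 - <<'E'
from plan import *
import pickle
np.set_printoptions(precision=4,suppress=True)
c=vision.get_calibration("wrist");im=vision.grab_frame("wrist");cv2.imwrite("pics/wrist10.png",im[:,:,::-1]);pickle.dump(c,open("c10.pkl","wb"))
o=get_obs();print(o["clock"],o["tcp_pos"],o["contact_force"],o["grip_width"],o["joints"])
u=proj(c,[.482,.363,.046]);print(u); x,y=u.astype(int)
cv2.imwrite("pics/wz10.png",cv2.resize(im[y-40:y+40,x-40:x+40,::-1],None,fx=7,fy=7,interpolation=0));print(x-40,y-40)
c9=pickle.load(open("c9.pkl","rb"));print(proj(c9,[.472,.1046,.106]),proj(c9,[.472,.1046,.088]))
i9=cv2.imread("pics/wrist9.png");cv2.imwrite("pics/wz9.png",cv2.resize(i9[110:210,205:305],None,fx=6,fy=6,interpolation=0))
E
```

```text
11.3 [0.4823 0.3575 0.2082] [ 0.9725 -0.1342  0.1669] 0.07498384186111358 [-0.23    0.4792 -0.6817  1.7402  0.3413  1.0463 -0.3813]
[260.3768 167.7746]
220 127
[254.6546 178.0839] [254.6464 173.5093]
```

View pics/wrist10.png

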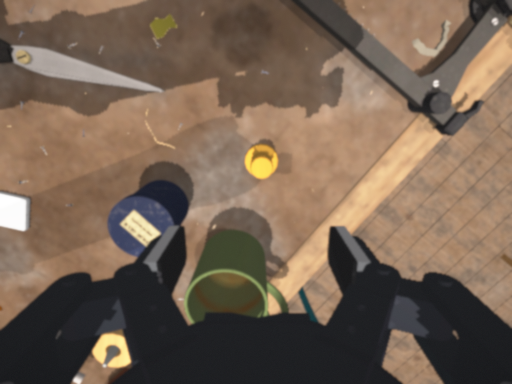

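View pics/wz10.png

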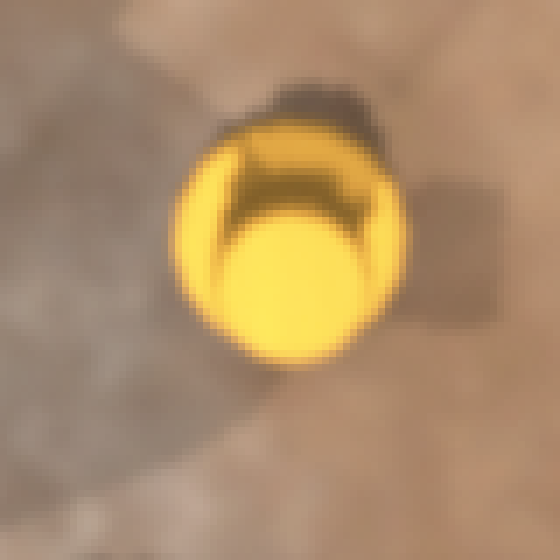

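View pics/wz9.png

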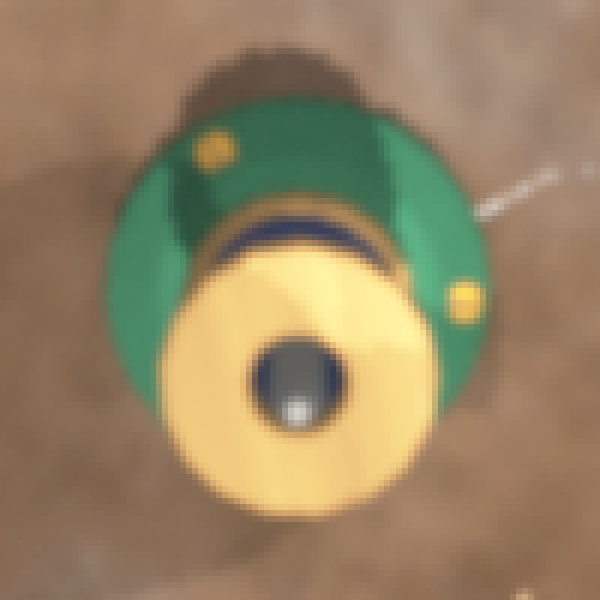

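```bash
python3 - <<'E'
from plan import *
import pickle
np.set_printoptions(precision=4,suppress=True)
c=pickle.load(open("c10.pkl","rb"));t=vision.get_calibration("top");s=vision.get_calibration("scene")
print(onz(c,261.4,167.6,.046));print(tri([ray(c,261.4,167.6),ray(t,163.3,193),ray(s,162.9,254.8)]))
c9=pickle.load(open("c9.pkl","rb"));c5=pickle.load(open("c5.pkl","rb"))
print("tip",onz(c9,253.8,177.8,.106),tri([ray(c9,253.8,177.8),ray(c5,184.6,33),ray(t,250,193.3),ray(s,251.1,182)]))
plan([(.4822,.3632,.033,.65)])
E
```

```text
[0.4828 0.3638 0.046 ]
(array([0.4823, 0.3632, 0.0466]), [np.float64(0.0007696508978951254), np.float64(0.0007031450985935474), np.float64(0.0002920199780259062)])
tip [0.4711 0.1047 0.106 ] (array([0.4716, 0.1046, 0.1042]), [np.float64(0.0004868263839804791), np.float64(0.0002897675302466094), np.float64(0.0005658713150256816), np.float64(0.0007659451044672442)])
tx 0.9 ty 43.8 tz 1.1  a -0 -0 -0.001
tx 0.9 ty 43.8 tz 1.1  a -0 -0 -0
tx 0.9 ty 43.8 tz 1.2  a -0 -0 -0.001
tx 0.9 ty 43.8 tz 1.1  a -0 -0.001 -0
-> [0.4822 0.3632 0.033 ] (0.4822, 0.3632, 0.033, 0.65)
```

Emit:
jog_arm:
  motion:
    - {"gripper": 60,"tx": 1,"ty": 40,"tz": 1.5,"ax": 0,"ay": 0,"az": 0}
    - {"gripper": 50,"tx": 1,"ty": 40,"tz": 1.5,"ax": 0,"ay": 0,"az": 0}
    - {"gripper": 50,"tx": 1,"ty": 40,"tz": 1.5,"ax": 0,"ay": 0,"az": 0}
    - {"gripper": 50,"tx": 0.5,"ty": 20,"tz": 0.5,"ax": 0,"ay": 0,"az": 0}
    - {"gripper": 50,"tx": 0,"ty": 0,"tz": 0,"ax": 0,"ay": 0,"az": 0}
    - {"gripper": 50,"tx": 0,"ty": 0,"tz": 0,"ax": 0,"ay": 0,"az": 0}

```text
clock: 11.9
tcp_pos: [0.4832, 0.364, 0.0704]
orientation: [-1.51, -0.508, 0.507]
contact_force: [-0.8, 0.5, 0.7]
grip_width: 0.05
```

```bash
python3 - <<'E'
from plan import *
im=vision.grab_frame("wrist")
c=vision.get_calibration("wrist")
cv2.imwrite("pics/wz11.png",cv2.resize(im[150:330,130:380,::-1],None,fx=3,fy=3,interpolation=0))
o=get_obs();print(o["clock"],o["tcp_pos"],o["contact_force"],o["grip_width"])
plan([(.4822,.3632,.033,.65)])
E
```

```text
11.95 [0.48353492 0.36468234 0.07122692] [0.27691132 0.28699183 0.41305703] 0.04995803814268097
tx -2.1 ty 38.2 tz -0.4  a -0 -0.001 0.003
-> [0.4822 0.3632 0.033 ] (0.4822, 0.3632, 0.033, 0.65)
```

View pics/wz11.png

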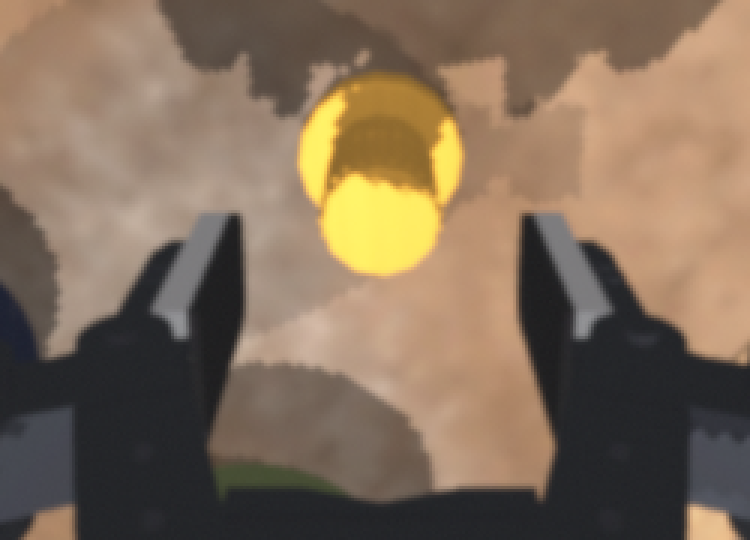

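Emit:
jog_arm:
  motion:
    - {"gripper": 50,"tx": -0.5,"ty": 20,"tz": -0.5,"ax": 0,"ay": 0,"az": 0.002}
    - {"gripper": 50,"tx": 0,"ty": 17,"tz": 0,"ax": 0,"ay": 0,"az": 0}
    - {"gripper": 50,"tx": 0,"ty": 0,"tz": 0,"ax": 0,"ay": 0,"az": 0}
    - {"gripper": 35,"tx": 0,"ty": 0,"tz": 0,"ax": 0,"ay": 0,"az": 0}
    - {"gripper": 15,"tx": 0,"ty": 0,"tz": 0,"ax": 0,"ay": 0,"az": 0}
    - {"gripper": 15,"tx": 0,"ty": 0,"tz": 0,"ax": 0,"ay": 0,"az": 0}
    - {"gripper": 15,"tx": 0,"ty": 0,"tz": 0,"ax": 0,"ay": 0,"az": 0}
    - {"gripper": 15,"tx": 0,"ty": 0,"tz": 0,"ax": 0,"ay": 0,"az": 0}
    - {"gripper": 15,"tx": 0,"ty": 0,"tz": 0,"ax": 0,"ay": 0,"az": 0}
  newtons: 50

```text
clock: 12.85
tcp_pos: [0.4827, 0.3646, 0.0338]
orientation: [-1.51, -0.509, 0.509]
contact_force: [-1.5, -1.0, 6.3]
grip_width: 0.0225
```

```bash
python3 - <<'E'
from plan import *
im=vision.grab_frame("wrist")
c=vision.get_calibration("wrist")
cv2.imwrite("pics/wz12.png",cv2.resize(im[150:330,130:380,::-1],None,fx=3,fy=3,interpolation=0))
o=get_obs();print(o["clock"],o["tcp_pos"],o["contact_force"],o["grip_width"])
E
```

```text
12.9 [0.48272893 0.36463625 0.03377262] [-1.28786563 -1.22685092  6.66170052] 0.022443825665757252
```

View pics/wz12.png

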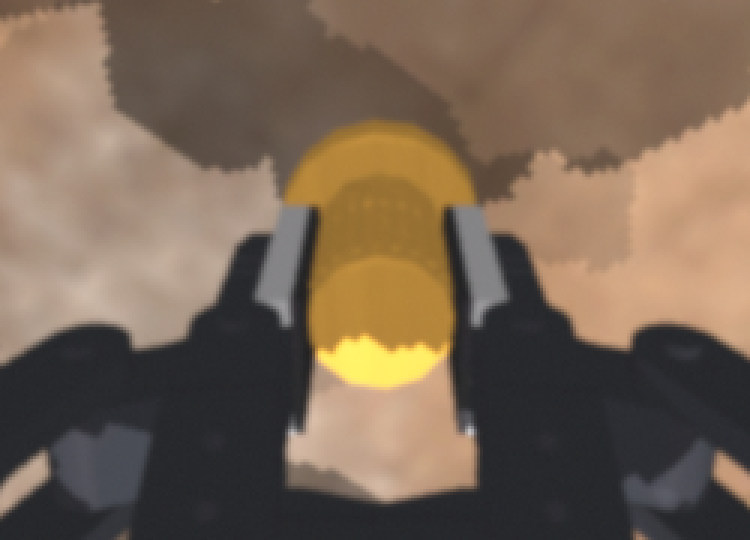

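Emit:
jog_arm:
  motion:
    - {"gripper": 15,"tx": 0,"ty": -5,"tz": 0,"ax": 0,"ay": 0,"az": 0}
    - {"gripper": 15,"tx": 0,"ty": -15,"tz": 0,"ax": 0,"ay": 0,"az": 0}
    - {"gripper": 15,"tx": 0,"ty": -30,"tz": 0,"ax": 0,"ay": 0,"az": 0}
    - {"gripper": 15,"tx": 0,"ty": -40,"tz": 0,"ax": 0,"ay": 0,"az": 0}
    - {"gripper": 15,"tx": 0,"ty": -50,"tz": 0,"ax": 0,"ay": 0,"az": 0}
    - {"gripper": 15,"tx": 0,"ty": -50,"tz": 0,"ax": 0,"ay": 0,"az": 0}
    - {"gripper": 15,"tx": 0,"ty": -20,"tz": 0,"ax": 0,"ay": 0,"az": 0}
    - {"gripper": 15,"tx": 0,"ty": 0,"tz": 0,"ax": 0,"ay": 0,"az": 0}
    - {"gripper": 15,"tx": 0,"ty": 0,"tz": 0,"ax": 0,"ay": 0,"az": 0}

```text
clock: 13.8
tcp_pos: [0.4825, 0.3638, 0.2431]
orientation: [-1.51, -0.508, 0.51]
contact_force: [-0.3, 0.2, -1.5]
grip_width: 0.0222
```

```bash
python3 - <<'E'
from plan import *
import pickle
np.set_printoptions(precision=4,suppress=True)
c=vision.get_calibration("wrist");im=vision.grab_frame("wrist");cv2.imwrite("pics/wrist13.png",im[:,:,::-1]);pickle.dump(c,open("c13.pkl","wb"))
cv2.imwrite("pics/wz13.png",cv2.resize(im[150:330,130:380,::-1],None,fx=3,fy=3,interpolation=0))
o=get_obs();print(o["clock"],o["tcp_pos"],o["contact_force"],o["grip_width"])
p,m=cur();print(m)
d=m.T@(onz(c,256.8,256.5,p[2]+.0122)-p);print("tool offset",d)
f=lambda r,th,z:(r*np.cos(th),r*np.sin(th),z,th)
plan([f(.51,.45,.245),(.4717,.1046,.245,.217)])
E
```

```text
13.85 [0.4821 0.3634 0.2419] [-0.6292  0.3858 -1.5902] 0.022362186138895047
[[ 0.7961 -0.0026 -0.6052]
 [ 0.6052 -0.0016  0.7961]
 [-0.0031 -1.      0.0003]]
tool offset [ 0.0003 -0.0122 -0.0003]
tx -34.6 ty -0.9 tz -33  a 0 0.067 -0.001
tx -32.4 ty -1 tz -35.2  a 0 0.067 -0.001
tx -30 ty -1 tz -37.2  a 0 0.066 -0.001
-> [0.4592 0.2219 0.245 ] (np.float64(0.4592280221998652), np.float64(0.22183242239672743), 0.245, 0.45)
tx -13.2 ty 0 tz -37  a 0 0.078 -0
tx -10.3 ty 0 tz -37.9  a 0 0.078 -0
tx -7.4 ty 0 tz -38.7  a 0 0.077 -0
-> [0.4717 0.1046 0.245 ] (0.4717, 0.1046, 0.245, 0.217)
```

View pics/wz13.png

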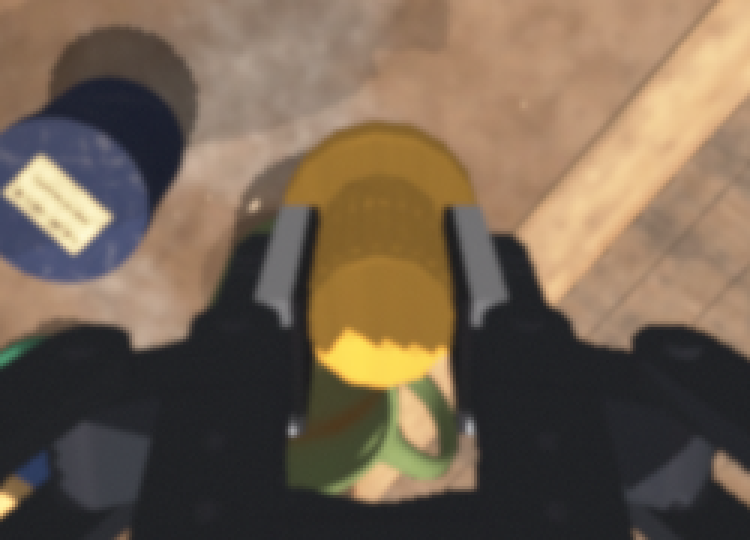

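Emit:
jog_arm:
  motion:
    - {"gripper": 15,"tx": -34.6,"ty": -1,"tz": -33,"ax": 0,"ay": 0.067,"az": -0.001}
    - {"gripper": 15,"tx": -32.4,"ty": -1,"tz": -35,"ax": 0,"ay": 0.067,"az": -0.001}
    - {"gripper": 15,"tx": -30,"ty": -1,"tz": -37,"ax": 0,"ay": 0.066,"az": -0.001}
    - {"gripper": 15,"tx": -13,"ty": 0,"tz": -37,"ax": 0,"ay": 0.078,"az": 0}
    - {"gripper": 15,"tx": -10,"ty": 0,"tz": -38,"ax": 0,"ay": 0.078,"az": 0}
    - {"gripper": 15,"tx": -7.4,"ty": 0,"tz": -38.7,"ax": 0,"ay": 0.077,"az": 0}
    - {"gripper": 15,"tx": 0,"ty": 0,"tz": 0,"ax": 0,"ay": 0,"az": 0}
    - {"gripper": 15,"tx": 0,"ty": 0,"tz": 0,"ax": 0,"ay": 0,"az": 0}

```text
clock: 14.65
tcp_pos: [0.4717, 0.1047, 0.2442]
orientation: [-1.563, -0.168, 0.17]
contact_force: [-0.5, 0.4, -1.4]
grip_width: 0.0225
```

```bash
python3 - <<'E'
from plan import *
o=get_obs();print(o["clock"],o["tcp_pos"],o["contact_force"],o["grip_width"])
s=vision.grab_frame("scene")[:,:,::-1]
cv2.imwrite("pics/scene14.png",cv2.resize(s[80:240,170:320],None,fx=5,fy=5,interpolation=0)[:600*2])
cv2.imwrite("pics/scene14.png",cv2.resize(s[80:240,170:320],None,fx=3.7,fy=3.7,interpolation=0))
plan([(.4717,.1046,.165,.217)],step=20)
E
```

```text
14.65 [0.47169712 0.10465009 0.24422813] [-0.5194735   0.3971157  -1.39920044] 0.02246343120993047
tx -0.1 ty 19.9 tz -0.4  a -0 0 -0
tx -0.1 ty 19.9 tz -0.4  a -0.001 0 -0
tx -0 ty 19.9 tz -0.4  a -0 0 -0
tx -0.1 ty 19.9 tz -0.3  a -0.001 0.001 -0.001
-> [0.4717 0.1046 0.165 ] (0.4717, 0.1046, 0.165, 0.217)
```

View pics/scene14.png

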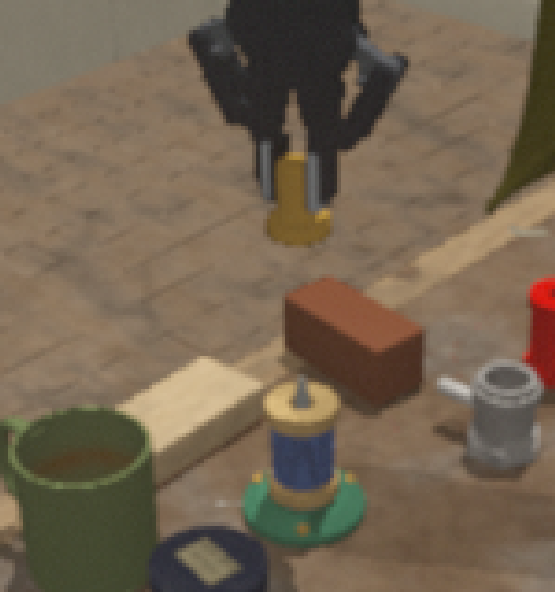

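Emit:
jog_arm:
  motion:
    - {"gripper": 15,"tx": 0,"ty": 20,"tz": 0,"ax": 0,"ay": 0,"az": 0}
    - {"gripper": 15,"tx": 0,"ty": 30,"tz": 0,"ax": 0,"ay": 0,"az": 0}
    - {"gripper": 15,"tx": 0,"ty": 20,"tz": 0,"ax": 0,"ay": 0,"az": 0}
    - {"gripper": 15,"tx": 0,"ty": 9,"tz": -0.5,"ax": -0.001,"ay": 0,"az": 0}
    - {"gripper": 15,"tx": 0,"ty": 0,"tz": 0,"ax": 0,"ay": 0,"az": 0}
    - {"gripper": 15,"tx": 0,"ty": 0,"tz": 0,"ax": 0,"ay": 0,"az": 0}
    - {"gripper": 15,"tx": 0,"ty": 0,"tz": 0,"ax": 0,"ay": 0,"az": 0}

```text
clock: 15.4
tcp_pos: [0.4734, 0.106, 0.1676]
orientation: [-1.564, -0.173, 0.168]
contact_force: [-0.4, 0.4, -0.6]
grip_width: 0.0224
```

```bash
python3 - <<'E'
from plan import *
o=get_obs();print(o["clock"],o["tcp_pos"],o["contact_force"],o["grip_width"])
plan([(.4717,.1046,.151,.217)],step=20)
E
```

```text
15.4 [0.47339397 0.10600413 0.16761003] [-0.35163948  0.43539264 -0.57402839] 0.022443100159895847
tx -2 ty 16.6 tz -1  a -0 0.001 0.003
-> [0.4717 0.1046 0.151 ] (0.4717, 0.1046, 0.151, 0.217)
```

Emit:
jog_arm:
  motion:
    - {"gripper": 15,"tx": 0,"ty": 8,"tz": 0,"ax": 0,"ay": 0,"az": 0}
    - {"gripper": 15,"tx": 0,"ty": 0,"tz": 0,"ax": 0,"ay": 0,"az": 0}
    - {"gripper": 15,"tx": 0,"ty": 0,"tz": 0,"ax": 0,"ay": 0,"az": 0}

```text
clock: 15.7
tcp_pos: [0.4726, 0.1053, 0.1585]
orientation: [-1.564, -0.171, 0.169]
contact_force: [0.0, -0.3, -0.5]
grip_width: 0.0225
```

```bash
python3 - <<'E'
from plan import *
np.set_printoptions(precision=4,suppress=True)
P=[]
for i in range(4):
    s=vision.grab_frame("scene")[:,:,::-1];o=get_obs();P.append(o["tcp_pos"]);print(o["clock"],o["tcp_pos"],np.abs(o["qvel"]).max())
cv2.imwrite("pics/scene15.png",cv2.resize(s[110:230,195:315],None,fx=5,fy=5,interpolation=0))
t=vision.grab_frame("top")[:,:,::-1];cv2.imwrite("pics/top15.png",t)
im=vision.grab_frame("wrist")[:,:,::-1];cv2.imwrite("pics/wrist15.png",im)
E
```

```text
15.75 [0.4727 0.1053 0.1586] 0.00511266471192944
15.8 [0.4728 0.1054 0.1587] 0.0012254530649440905
15.85 [0.4728 0.1054 0.1587] 0.0017553676872289117
15.9 [0.4728 0.1054 0.1587] 0.0015459694986817395
```

View pics/scene15.png

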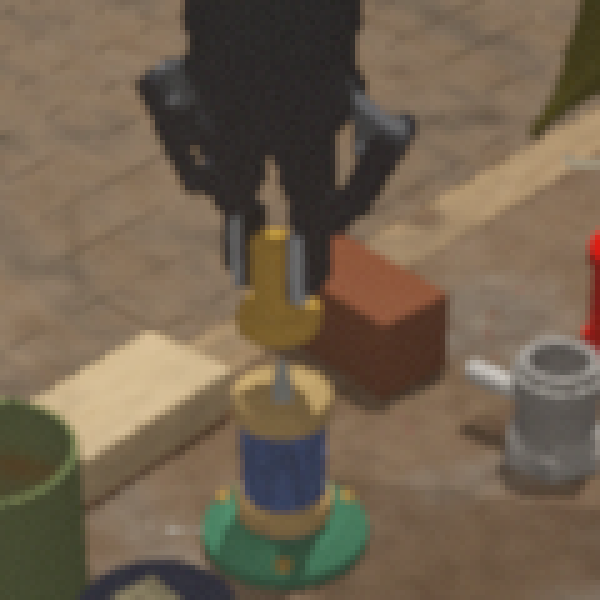

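View pics/wrist15.png

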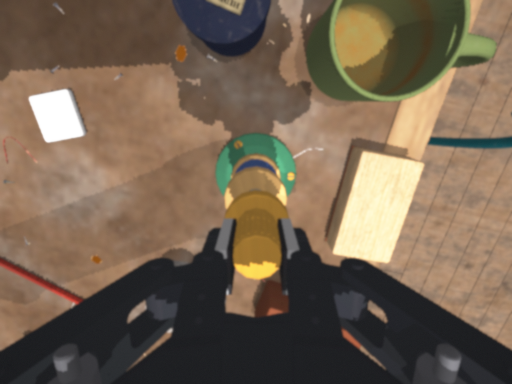

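Emit:
jog_arm:
  motion:
    - {"gripper": 15,"tx": -1,"ty": 4,"tz": -0.5,"ax": 0,"ay": 0,"az": 0.003}
    - {"gripper": 15,"tx": 0,"ty": 3.5,"tz": 0,"ax": 0,"ay": 0,"az": 0}
    - {"gripper": 15,"tx": 0,"ty": 0,"tz": 0,"ax": 0,"ay": 0,"az": 0}
    - {"gripper": 15,"tx": 0,"ty": 0,"tz": 0,"ax": 0,"ay": 0,"az": 0}
    - {"gripper": 15,"tx": 0,"ty": 0,"tz": 0,"ax": 0,"ay": 0,"az": 0}
    - {"gripper": 15,"tx": 0,"ty": 0,"tz": 0,"ax": 0,"ay": 0,"az": 0}
    - {"gripper": 15,"tx": 0,"ty": 0,"tz": 0,"ax": 0,"ay": 0,"az": 0}

```text
clock: 16.7
tcp_pos: [0.4719, 0.1047, 0.1512]
orientation: [-1.564, -0.169, 0.172]
contact_force: [-0.5, 0.0, -1.1]
grip_width: 0.0225
```

```bash
python3 - <<'E'
from plan import *
np.set_printoptions(precision=4,suppress=True)
for i in range(2):
    s=vision.grab_frame("scene")[:,:,::-1];o=get_obs();print(o["clock"],o["tcp_pos"],np.abs(o["qvel"]).max(),o["contact_force"],o["grip_width"])
cv2.imwrite("pics/scene16.png",cv2.resize(s[140:240,205:305],None,fx=6,fy=6,interpolation=0))
cs=vision.get_calibration("scene")
for p in [[.4717,.1046,.106],[.4717,.1046,.117],[.4717,.1046,.163]]: print((proj(cs,p)-[205,140])*6+3)
print(cur()[1])
t=vision.grab_frame("top")[:,:,::-1];cv2.imwrite("pics/top16.png",cv2.resize(t[140:230,150:380],None,fx=3,fy=3,interpolation=0))
E
```

```text
16.75 [0.4719 0.1047 0.1512] 0.002106624639916641 [ 0.1125 -0.2783 -0.719 ] 0.022420553463852046
16.8 [0.4718 0.1047 0.1511] 0.002082122315773738 [ 0.3169 -1.1748 -1.7445] 0.02242100612979255
[281.2096 250.7701]
[280.761  227.1696]
[278.8215 125.1323]
[[ 0.9765 -0.0016 -0.2154]
 [ 0.2154 -0.0004  0.9765]
 [-0.0016 -1.     -0.    ]]
```

View pics/scene16.png

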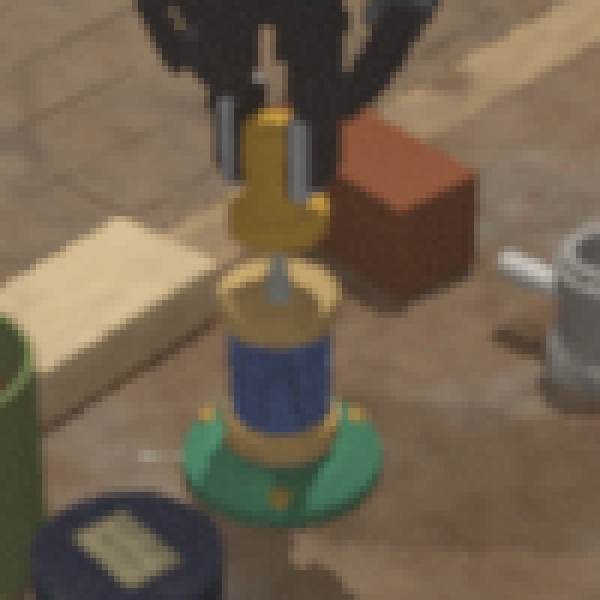

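View pics/top16.png

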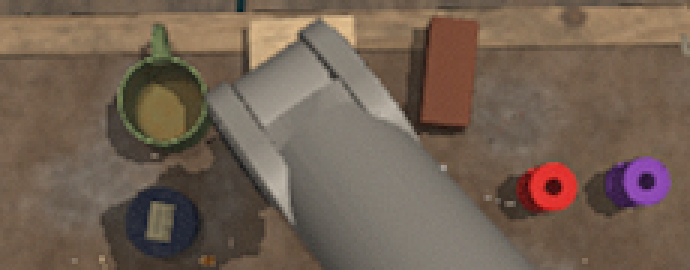

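```bash
python3 -c "
from bench import ticket,get_obs
print(ticket.hand_in());print(get_obs()['clock'])"
```

```text
the job is handed in; nothing more can be done
None
the job is handed in; nothing more can be done
```

The spool is on the spindle, fully down and let go. The arm is holding the cap above the tip, and I handed the job in at about 16.8 s of the 61 s allowed. The hand-in gives no verdict, so what follows is what my own checks showed.

- **Spool:** I gripped it by the top flange and lowered it until it pressed on the seat with about 15 N. I then opened the gripper and lifted clear. The wrist and scene pictures afterwards show it upright, fully down and centred round the spindle.
- **Cap:** I took it by the knob at 50 N and carried it past the mug and tin with its underside about 21 cm above the bench. The arm ended still, with the tool centre at (0.4718, 0.1047, 0.1511) m and level within about 0.002 rad. The spindle axis measures (0.4716, 0.1046) m, so the cap should be within about 1 mm of it. There was no sign of the cap touching the stand or spool in the force readings or the pictures.
- **Obstacles:** the mug, tin and block look unmoved in the last top view. The arm hid the pipe fitting there, but it looks unmoved in the scene picture.

**Disagreements:**
- **Cap height:** arm readings put the underside about 11 mm above the tip. The scene picture suggests about 13 mm. Both are within 4–18 mm.
- **Tip height:** it triangulated to 104 mm against the stated 106 mm, within the calibration error.
- **Grip width:** the opening on the knob read 22.4 mm against the stated 24 mm, but the hold was steady.

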